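Load the relay test fixture, hang its guard and cycle the test lever

TASK

Load every relay lying on the bench into the test fixture, each standing upright and fully down in a nest of its own. Then take the guard out of its wooden stand, lower both its knuckles fully onto the fixture's two pintle pins and leave it shut across the front, against its stop; only with the guard hung, pull the sprung test lever all the way to its stop and ease it gently back to rest, never letting it fly back. Leave the mug and the green reel where they are.

Things in the scene. Friction and masses are not known exactly. Their poses are not given: they have to be found in the camera images.
- fixture: relay test fixture, fixed: aluminium plate, top 12 mm above the bench, spanning x -110..110, y -125..195 mm from the origin (on the bench). Its -x side is the front, toward the robot; +y its left. Black block with four nests: x -33..93, y -75..75, top 40 mm up. Post for the pins at x -90, y -123, 20 mm square, 120 mm high. Lever at the left
- nest_0 (a point): floor centre of a nest, front right; pocket 33 (fixture x) x 49 (fixture y) mm, 10 mm deep, floor 30 mm above the bench, mouth chamfered; axes as the fixture's. Any relay fits any nest, its 44 mm side along the fixture's y, either way round
- nest_1 (a point): floor centre of a nest, front left; pocket 33 (fixture x) x 49 (fixture y) mm, 10 mm deep, floor 30 mm above the bench, mouth chamfered; axes as the fixture's. Any relay fits any nest, its 44 mm side along the fixture's y, either way round
- nest_2 (a point): floor centre of a nest, rear right; pocket 33 (fixture x) x 49 (fixture y) mm, 10 mm deep, floor 30 mm above the bench, mouth chamfered; axes as the fixture's. Any relay fits any nest, its 44 mm side along the fixture's y, either way round
- nest_3 (a point): floor centre of a nest, rear left; pocket 33 (fixture x) x 49 (fixture y) mm, 10 mm deep, floor 30 mm above the bench, mouth chamfered; axes as the fixture's. Any relay fits any nest, its 44 mm side along the fixture's y, either way round
- pintle_low (a point): foot of the lower pintle pin, on its axis, on the shoulder where the lower knuckle comes to rest, 30 mm above the bench. Pin points up, 10 mm diameter, 22 mm tall, top 7 mm tapered. Bracket runs from the post along the fixture's y. Axes as the fixture's
- pintle_high (a point): foot of the upper pin: equal pin, coaxial, 78 mm higher, on an 8 mm thick bracket, so 70 mm are free between lower shoulder and upper bracket. So the guard cannot come down from high above: bring it in level from the front (toward fixture +x), 24 to 45 mm above its seat, then lower it
- stop (a point): front face of the dark steel stop (16 mm wide, 72 mm high) behind the shut guard's free end, 140 mm from the pin axis. Shut, the guard's sheet rests on it. Axes as the fixture's
- guard: lift-off guard, grey steel leaf with dark slots, 115 mm high, 6 mm thick, 0.25 kg. Origin on the axis of its knuckles, level with its lower edge; x along the leaf (sheet from 10 to 160 mm), z up. Hung: origin on the pin axis, 20 mm above the bench; shut: its x along fixture +y; opens toward fixture -x. At the start upright in the stand's slot, lower edge 12 mm above the bench
- guard_low (a point): underside of the guard's lower knuckle, on its axis, 10 mm above the guard's origin. Both knuckles are tubes 24 mm outside, 15 mm inside, 20 mm high; the upper one begins 78 mm higher
- guard_grip (a point): middle of the black grip tab on the guard's upper edge: 44 mm along the leaf, 14 mm thick, 30 mm high (115 to 145 mm above the lower edge), 78 mm from the knuckle axis, over the centre of mass: held there the guard hangs level
- stand: wooden stand, fixed: base 140 (x) x 90 x 12 mm with a slot along its x between two cheeks (110 mm long, tops 44 mm above the bench). Slot 8 mm wide, floor 12 mm above the bench. Origin on the bench, at its centre
- test_lever (a joint): angle of the sprung lever: 0 at rest, 0.9 rad at its stop; turns about the fixture's y through point lever_pivot and grows as the knob is pulled to the fixture's front (-x). About 3 N at the knob to start, 10 N at the stop; let go, it flies back (up to 5 rad/s; under 2 rad/s counts as eased)
- lever_knob (a point): centre of the black knob at the lever's end: cylinder 22 mm diameter, 30 mm long along the fixture's y, on a 10 mm rod from below. 115 mm from the pivot. At rest the lever leans 0.35 rad back from upright (knob 150 mm above the bench), at the stop 0.55 rad forward (140 mm)
- lever_pivot (a point): on the lever's axis, 42 mm above the bench, midway between two cheeks 54 mm high. Axes as the fixture's
- relay_0: relay, orange sealed block 28 (x) x 44 (y) x 35 (z) mm, 40 g; origin at the centre of its underside. One of two to four that lie on the bench; absent in some starts
- relay_1: relay, orange sealed block 28 (x) x 44 (y) x 35 (z) mm, 40 g; origin at the centre of its underside. One of two to four that lie on the bench; absent in some starts
- relay_2: relay, orange sealed block 28 (x) x 44 (y) x 35 (z) mm, 40 g; origin at the centre of its underside. One of two to four that lie on the bench; absent in some starts
- relay_3: relay, orange sealed block 28 (x) x 44 (y) x 35 (z) mm, 40 g; origin at the centre of its underside. One of two to four that lie on the bench; absent in some starts
- mug_white: white mug on the bench, 80 mm wide, 93 mm high, a bystander; origin under its centre
- solder_reel: small reel with green flanges, 62 mm wide, 32 mm high, a bystander; origin under its centre
Not all that is in view belongs to the job. What is shaped like the relay_2 but black or red is not meant.

How it is judged (in metres and radians):
On the way, in this order (a step that is already met when the one before it is completed fails the run):
1. every relay stands in a nest (((horizontal distance between relay_0 and nest_0 below 0.005 m and z of relay_0 in the frame of nest_0 below 0.004 m) or (horizontal distance between relay_0 and nest_1 below 0.005 m and z of relay_0 in the frame of nest_1 below 0.004 m) or (horizontal distance between relay_0 and nest_2 below 0.005 m and z of relay_0 in the frame of nest_2 below 0.004 m) or (horizontal distance between relay_0 and nest_3 below 0.005 m and z of relay_0 in the frame of nest_3 below 0.004 m)) and angle between each of relay_0, relay_1, relay_2, relay_3's own z axis and vertical below 0.1 rad and ((horizontal distance between relay_1 and nest_0 below 0.005 m and z of relay_1 in the frame of nest_0 below 0.004 m) or (horizontal distance between relay_1 and nest_1 below 0.005 m and z of relay_1 in the frame of nest_1 below 0.004 m) or (horizontal distance between relay_1 and nest_2 below 0.005 m and z of relay_1 in the frame of nest_2 below 0.004 m) or (horizontal distance between relay_1 and nest_3 below 0.005 m and z of relay_1 in the frame of nest_3 below 0.004 m)) and ((horizontal distance between relay_2 and nest_0 below 0.005 m and z of relay_2 in the frame of nest_0 below 0.004 m) or (horizontal distance between relay_2 and nest_1 below 0.005 m and z of relay_2 in the frame of nest_1 below 0.004 m) or (horizontal distance between relay_2 and nest_2 below 0.005 m and z of relay_2 in the frame of nest_2 below 0.004 m) or (horizontal distance between relay_2 and nest_3 below 0.005 m and z of relay_2 in the frame of nest_3 below 0.004 m)) and ((horizontal distance between relay_3 and nest_0 below 0.005 m and z of relay_3 in the frame of nest_0 below 0.004 m) or (horizontal distance between relay_3 and nest_1 below 0.005 m and z of relay_3 in the frame of nest_1 below 0.004 m) or (horizontal distance between relay_3 and nest_2 below 0.005 m and z of relay_3 in the frame of nest_2 below 0.004 m) or (horizontal distance between relay_3 and nest_3 below 0.005 m and z of relay_3 in the frame of nest_3 below 0.004 m))), for 0.2 s.
2. the guard sits on both pins and is shut (horizontal distance between guard and pintle_low below 0.006 m and z of guard in the frame of pintle_low below -0.006 m and angle between guard's own z axis and vertical below 0.08 rad and angle between the x axis of guard and the y axis of fixture, either way round below 0.15 rad and y of guard_grip in the frame of pintle_low above 0.05 m), for 0.2 s.
3. the lever is pulled to its stop (value of joint test_lever above 0.82 rad), for 0.1 s.
4. the lever is back at rest (value of joint test_lever below 0.06 rad), for 0.2 s.
At the end, for the whole second after the job is handed in: Each relay present upright (0.1 rad) in a nest, within 5 mm of its centre and 4 mm of its floor; guard on both pins (origin within 6 mm of the axis and 4 mm of its seat, upright within 0.08 rad), shut within 0.15 rad; lever below 0.06 rad; all at rest (all of step 1 and all of step 2 and value of joint test_lever below 0.06 rad and linear speed of each of relay_0, relay_1, relay_2, relay_3, guard below 0.02 m/s); the robot touches nothing.
It fails at once if the lever flies back (faster than 2 rad/s) (velocity of joint test_lever below -2 rad/s).
It fails at once if the lever is pulled (past 0.3 rad) while the guard is not on its pins (value of joint test_lever above 0.3 rad and not (horizontal distance between guard and pintle_low below 0.006 m and z of guard in the frame of pintle_low below -0.006 m and angle between guard's own z axis and vertical below 0.08 rad)).
It fails at once if the mug is moved by more than 4 cm (distance of mug_white from where it was at the start of the episode above 0.04 m).
It fails at once if the reel is moved by more than 4 cm (distance of solder_reel from where it was at the start of the episode above 0.04 m).
Of relay_0, relay_1, relay_2, relay_3 only 2 to 4 are there at a start; the rules pass over those that are not, and their reading is None.
At some moment in a run one of relay_0, relay_1, relay_2, relay_3 may be knocked a few centimetres aside while the robot is not near it.
It also fails if it takes over 210 s, if anything falls off the work surface, if the arm or the gripper's body presses on something with over 40 N, if the wrist force passes 120 N, or if a joint passes its speed limit or range.

ROBOT

A 6-joint arm with a two-finger parallel gripper is mounted at the origin on a cart in front of the work surface, level with it; the furniture and walls round the work are solid. World frame = base frame: x ahead of the robot, y to its left, z up, the work surface at z = 0. Lengths are in mm, angles in rad, forces in N, time in s.
With the tool pointing down it reaches from about 275 to 750 mm from the base axis. Payload 10.2 kg.
Tool frame: the origin (TCP) lies between the finger pads; the fingertips stand 22 mm ahead of it and the grasp point (between the pads) lies 3 mm ahead of it (ctrl.nose_length is the distance from the TCP to the fingertips, in mm); y points along the fingers, z is the direction in which the jaws open and shut, and the axes are right-handed (so a half turn about y gives the same grasp; the last joint's range is limited). The gripper opens to 85 mm and grips with 20 to 120 N. Pads are 22 mm wide; open, the fingers measure 114 mm over their backs; the gripper's body (76 mm by 85 mm) begins 54 mm behind the grasp point. The pads swing forward as they close: fully open they stand 13 mm farther back than shut.
Start: joints at [-0.223, 0.313, 1.498, -0, 1.331, -0.223], TCP at [525.006, -0.014, 253.294] pointing down, gripper open.
Joint ranges: [-2.94, 2.94], [-0.97, 2.17], [0.19, 2.56], [-1.23, 4.37], [0.02, 3.11], [-2.88, 2.88]. Speed limits (rad/s): [2.39, 2.39, 3.01, 3.14, 3.14, 3.14].

INTERFACE

Orientations are given as a unit quaternion [w, x, y, z].
In Python, from rig import ctrl, eyes, models gives the robot as it stands.
- The arm moves only by the shell command python3 -m crank 'ROWS' [FORCE]. ROWS is JSON, a list of rows, each an object with "dp": the shift along the tool's x, y, z in mm, a list of three; "roll": the turn about the tool's y in rad; "gripper": the closure in counts, from 0 (fully open) to 255 (shut). A call has 1 to 10 rows; each row is the pose to reach, as a shift and turn from the pose commanded when the call began, along the tool's axes at that moment; what a row does not reach only later rows make up. A row lasts 1/12 s, in which the tool goes at most 41.7 mm and 7.16 degrees, less where a joint would pass 70% of its speed; a pose out of reach is approached as far as the arm can. A call with a gripper value outside its range is refused whole. The fingers move at their own pace and stop on an object; FORCE is the grip in N (left out, the last holds). Time passes only in rows, so rows that repeat a pose let the fingers close. It gives the time, the measured TCP pose, the force and the opening at its end, in the units of the state.
- ctrl.sense(): the state, without advancing time (a new reading comes with each control period).
- eyes.capture(name): name is "scene" or "side" or "wrist"; returns a dict with "color" (400x640x3 uint8, red, green, blue), "fx", "fy", "cx", "cy" (pixels), "R" (3x3) and "t" (3): a world point X has camera coordinates R X + t. Camera axes: x right, y down, z forward; pixel columns grow to the right and rows downward; lengths in mm; the calibration is good to about 2 mm. A picture is of the moment at which its call begins. There is no depth.
- ctrl.finish_job(): hands the job in, once; it reports no verdict.
Trained networks look in a picture, given as the dict that the camera call returned (one of the last four; its "shot" number tells which), for a name from the list of things; names that differ only in an ending like _2 or _b are one class to them, and where a whole thing is asked for, a point or a joint stands for the part that bears it (a point fixed in the world has none). Each returns a list of dicts, best first, with "confidence" (0 to 1); they miss things now and then, are a little off and sometimes report something else, mostly with a low value. They report only what shows in the picture. A call takes as long as a camera call. They do not tell look-alikes from the thing itself.
- models.spot_in(picture, label): "extent" ([centre column, centre row, width, height] in pixels, round what is visible of it).
- models.spot_point(picture, label): "centre" ([column, row] in pixels: a listed point, or the origin of a listed thing).
The state is a dict: "time_s": time; "joints": joint angles; "dq": joint speeds; "tau": joint torques, N m; "eef_pos": TCP position; "ee_rot": TCP orientation; "force": force on the tool from outside, world axes, zero at the start; "wrist_torque": the same for the moment, N m; "grip_width": opening from 0.0 (shut) to 1.0 (fully open).
Only numpy, scipy, OpenCV 4.12 (cv2) and the standard library are available. Lean on these libraries where they do the work, as an engineer would, in place of code of your own. Each camera call takes 0.05 s, during which the arm holds its last target. There are 200 camera calls.

## Working session

There is one attempt and no reset: what is moved stays moved. The work goes in short steps, Python scripts to look and compute and a shell command to move; the robot and the scene stay as the last step left them, time stands still between calls to the robot, and variables do not carry over. Pictures are saved under pics/ and viewed, about 12 in all and at most 16, crops included, and the job is handed in when it is done.

```bash
ls; mkdir -p pics; cat > h.py <<'E'
from rig import ctrl, eyes, models
import numpy as np, cv2
def cap(n): return eyes.capture(n)
def save(p,name,crop=None,scale=1):
    im=cv2.cvtColor(p["color"],cv2.COLOR_RGB2BGR)
    if crop: a,b,c,d=crop; im=im[b:d,a:c]
    if scale!=1: im=cv2.resize(im,None,fx=scale,fy=scale,interpolation=cv2.INTER_CUBIC)
    cv2.imwrite("pics/"+name,im)
def ray(p,px,z):
    d=np.array([(px[0]-p["cx"])/p["fx"],(px[1]-p["cy"])/p["fy"],1.]); R=np.array(p["R"]);t=np.array(p["t"])
    o=-R.T@t; v=R.T@d; return o+v*(z-o[2])/v[2]
def proj(p,X):
    c=np.array(p["R"])@np.array(X,float)+np.array(p["t"]); return np.array([p["fx"]*c[0]/c[2]+p["cx"],p["fy"]*c[1]/c[2]+p["cy"]])
E
python3 - <<'E'
from h import *
s=ctrl.sense(); print(s)
for n in ["scene","side","wrist"]:
    p=cap(n); save(p,n+"0.png"); print(n,p["fx"],(-np.array(p["R"]).T@p["t"]).round(), np.array(p["R"])[2].round(2))
    for l in ["nest_0","pintle_low","pintle_high","stop","lever_knob","lever_pivot","guard","guard_low","guard_grip","stand","fixture"]:
        r=models.spot_point(p,l)
        print(l,[(np.round(q["centre"]).tolist(),round(q["confidence"],2)) for q in r][:5])
    for l in ["relay_0","mug_white","solder_reel"]:
        print(l,[(np.round(q["extent"]).tolist(),round(q["confidence"],2)) for q in models.spot_in(p,l)][:7])
E
```

```text
pics
{'time_s': 0.0, 'joints': array([-2.23390452e-01,  3.13446389e-01,  1.49843977e+00,  1.13347417e-05,
        1.33101616e+00, -2.23383056e-01]), 'dq': array([-0.00016161,  0.00101147, -0.00045836,  0.00132101, -0.00129298,
       -0.0018669 ]), 'tau': array([-5.78409599e-04, -4.12261176e+01, -2.59742296e+01, -3.58453699e-04,
        4.11797926e-03, -1.23038126e-05]), 'eef_pos': array([5.24766546e+02, 4.85175194e-02, 2.52735899e+02]), 'ee_rot': array([ 0.49975391, -0.50024082,  0.50039631, -0.49960853]), 'force': array([ 0.22905114,  0.26386993, -0.47794481]), 'wrist_torque': array([-0.03534344, -0.03282076,  0.01503755]), 'grip_width': 0.9984277284658784}
scene 488.8859313990059 [-321. -467. 1059.] [ 0.63  0.34 -0.7 ]
nest_0 [([283.0, 206.0], 0.98), ([301.0, 216.0], 0.97), ([313.0, 205.0], 0.75), ([290.0, 196.0], 0.56)]
pintle_low [([300.0, 242.0], 0.65)]
pintle_high [([299.0, 227.0], 0.95)]
stop [([260.0, 220.0], 0.85), ([253.0, 150.0], 0.68)]
lever_knob [([253.0, 149.0], 0.46)]
lever_pivot [([363.0, 238.0], 0.75), ([248.0, 185.0], 0.67), ([302.0, 214.0], 0.37), ([282.0, 206.0],
[... 1502 characters left out ...]
78973347634576 [525.  74. 374.] [ 0.   -0.29 -0.96]
nest_0 [([398.0, 53.0], 0.95), ([389.0, 141.0], 0.84), ([329.0, 54.0], 0.82), ([327.0, 138.0], 0.79), ([326.0, 97.0], 0.45)]
pintle_low [([230.0, 188.0], 0.8)]
pintle_high [([210.0, 212.0], 0.86)]
stop [([230.0, 27.0], 0.87)]
lever_knob []
lever_pivot []
guard []
guard_low [([207.0, 211.0], 0.4), ([262.0, 320.0], 0.26)]
guard_grip [([263.0, 321.0], 0.41)]
stand []
fixture [([330.0, 94.0], 0.9)]
relay_0 [([262.0, 328.0, 48.0, 48.0], 0.86), ([353.0, 306.0, 46.0, 48.0], 0.82), ([329.0, 380.0, 20.0, 10.0], 0.67), ([195.0, 271.0, 45.0, 18.0], 0.48)]
mug_white [([325.0, 135.0, 262.0, 271.0], 0.63)]
solder_reel [([428.0, 350.0, 32.0, 50.0], 0.68)]
```

```bash
python3 - <<'E'
import cv2
a=cv2.imread("pics/scene0.png")[120:340,190:490]; cv2.imwrite("pics/s1.png",cv2.resize(a,None,fx=2.66,fy=2.66,interpolation=cv2.INTER_CUBIC))
E
```

```text
(no output)
```

View pics/s1.png

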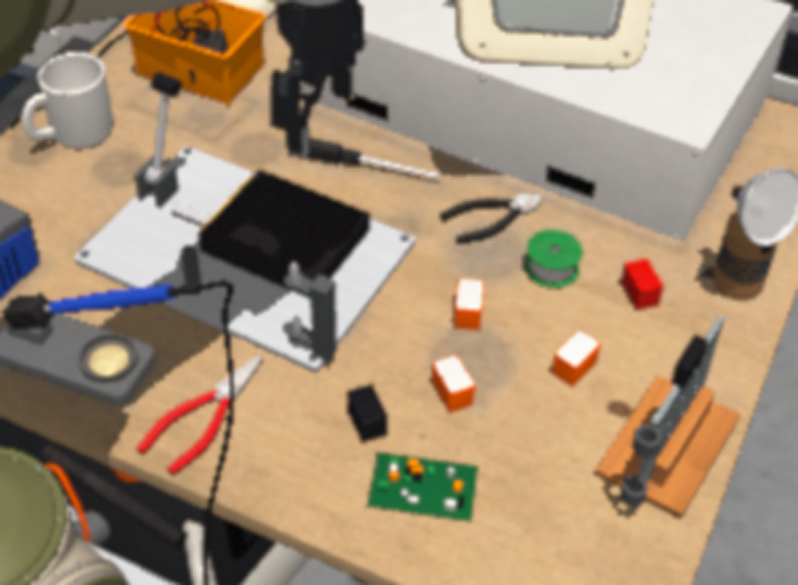

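View pics/wrist0.png

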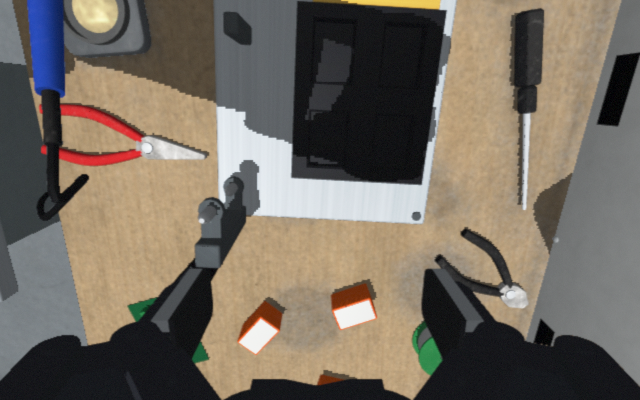

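Scene crop: the orange/white relays are at crop (468,303), (455,382) and (576,357). The black look-alike is at (367,412) and the red one at (642,284). The guard is in its stand at (660,430), with its knuckles at the near end. The wrist view shows the fixture, two relays at (262,330) and (353,306), and a third cut off at (329,380).

```bash
cat >> h.py <<'E'
def fitfix(pics, cands):
    """cands: list of (pic, localpoint list options, px); solve x,y,yaw robustly given assignments"""
    from scipy.optimize import least_squares
    def res(q):
        c,s=np.cos(q[2]),np.sin(q[2]); out=[]
        for p,L,px in cands:
            X=[q[0]+c*L[0]-s*L[1],q[1]+s*L[0]+c*L[1],L[2]]; out+=list((proj(p,X)-px))
        return np.array(out)
    return least_squares(res,pics,loss="soft_l1"),res
def whites(p,zt=35,minA=40):
    """orange-bordered white tops: min-area rect at height zt"""
    im=p["color"]; hsv=cv2.cvtColor(im,cv2.COLOR_RGB2HSV)
    org=cv2.inRange(hsv,(3,150,90),(16,255,255)); wh=cv2.inRange(hsv,(0,0,185),(179,45,255))
    n,lab,st,ce=cv2.connectedComponentsWithStats(wh); out=[]
    for i in range(1,n):
        if st[i,4]<minA or st[i,4]>20000: continue
        m=(lab==i).astype(np.uint8); d=cv2.dilate(m,np.ones((7,7),np.uint8))
        if (org[d>0]>0).sum()<0.12*(d.sum()-m.sum()): continue
        cs=cv2.findContours(m,0,cv2.CHAIN_APPROX_NONE)[0]; c=max(cs,key=len)[:,0]
        W=np.array([ray(p,x,zt)[:2] for x in c]).astype(np.float32)
        (cx,cy),(w,h),a=cv2.minAreaRect(W)
        if w<h: w,h,a=h,w,a+90
        out.append((round(cx,1),round(cy,1),round(w,1),round(h,1),round((a+90)%180-90,1),st[i,4]))
    return out
E
python3 - <<'E'
from h import *
p=cap("wrist");s=cap("scene");d=cap("side")
np.set_printoptions(suppress=True,precision=2)
print(np.array(p["R"]))
for n,q in (("w",p),("s",s),("d",d)): print(n,whites(q,minA=25))
for px in [(398,53),(389,141),(329,54),(327,138)]: print("nest",ray(p,px,30).round(1))
for px in [(283,206),(301,216),(313,205),(290,196)]: print("nest s",ray(s,px,30).round(1))
print("pl",ray(p,(230,188),30)[:2],ray(s,(300,242),30)[:2]);print("ph",ray(p,(210,212),108)[:2],ray(s,(299,227),108)[:2],ray(d,(352,206),108)[:2])
print("stop",ray(p,(230,27),48)[:2],ray(s,(260,220),48)[:2])
print("knob",ray(s,(253,149),150)[:2],ray(d,(299,248),150)[:2]);print("piv",ray(s,(248,185),42)[:2],ray(d,(311,274),42)[:2])
print("glow",ray(s,(429,308),22)[:2],ray(d,(360,167),22)[:2]);print("grip",ray(s,(451,256),142)[:2],ray(d,(345,137),142)[:2])
print("stand",ray(s,(441,289),0)[:2],ray(d,(345,164),0)[:2])
print("mug",ray(s,(215,172),0)[:2],"reel",ray(s,(401,222),16)[:2])
save(d,"side1.png",(220,100,420,350),2.4)
E
```

```text
[[ 1.    0.    0.  ]
 [ 0.   -0.96  0.29]
 [ 0.   -0.29 -0.96]]
w [(565.2, -151.7, 39.7, 23.4, 20.3, np.int32(683)), (459.1, -179.6, 39.6, 23.4, 49.5, np.int32(641))]
s [(1134.1, 962.7, 186.3, 34.2, 44.1, np.int32(162)), (1215.4, 842.9, 101.6, 38.1, 42.1, np.int32(80)), (933.0, 330.4, 48.5, 29.9, 89.5, np.int32(52)), (565.2, -154.8, 37.9, 22.5, 16.5, np.int32(81)), (545.9, -281.3, 38.7, 20.3, -15.2, np.int32(91)), (458.6, -182.4, 37.9, 22.5, 49.6, np.int32(97))]
d [(543.8, -277.7, 36.5, 21.6, -15.8, np.int32(33)), (457.4, -178.7, 39.9, 22.8, 50.5, np.int32(40)), (563.7, -149.7, 38.7, 21.9, 27.7, np.int32(38))]
nest [596.6 111.6  30. ]
nest [593.2  34.4  30. ]
nest [535.4 110.8  30. ]
nest [534.3  37.2  30. ]
nest s [548.  107.3  30. ]
nest s [535.6  39.4  30. ]
nest s [591.8  29.1  30. ]
nest s [595.1 109.9  30. ]
pl [438.96 -11.58] [446.13  -6.08]
ph [441.47 -11.39] [432.82 -13.57] [445.05 -14.27]
stop [453.06 129.5 ] [454.33 127.77]
knob [616.55 242.31] [596.97 243.82]
piv [569.36 243.78] [559.4  249.38]
glow [ 405.91 -391.33] [ 420.47 -361.91]
grip [ 486.1 -401.5] [ 490.82 -395.06]
stand [ 491.27 -399.49] [ 483.82 -405.84]
mug [611.2  406.43] reel [ 656.28 -226.64]
```

View pics/side1.png

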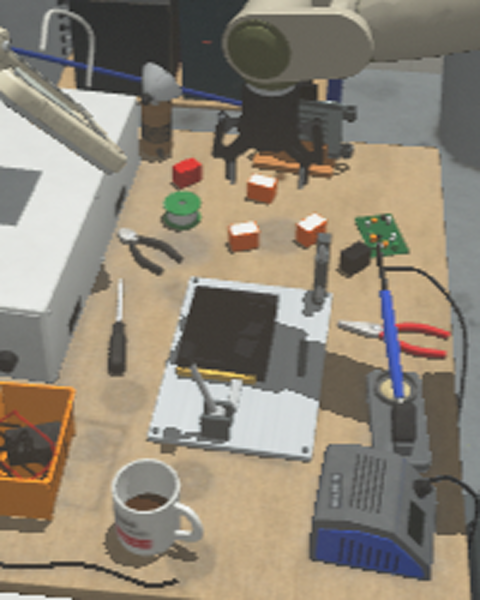

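Three relays stand upright (side view agrees). No fourth is visible. Next, a better look at the fixture from above.

```bash
python3 -m crank '[{"dp":[-130,-60,0],"roll":0,"gripper":0},{"dp":[-130,-60,0],"roll":0,"gripper":0},{"dp":[-130,-60,0],"roll":0,"gripper":0},{"dp":[-130,-60,0],"roll":0,"gripper":0},{"dp":[-130,-60,0],"roll":0,"gripper":0},{"dp":[-130,-60,0],"roll":0,"gripper":0}]'
python3 - <<'E'
from h import *
p=cap("wrist"); save(p,"fix.png")
for l in ["nest_0","pintle_low","pintle_high","stop","lever_knob","lever_pivot","fixture"]:
    r=models.spot_point(p,l); print(l,[(np.round(q["centre"],1).tolist(),round(q["confidence"],2)) for q in r][:5])
for l,z in [("nest_0",30),("pintle_low",30),("pintle_high",108),("lever_knob",150),("lever_pivot",42)]:
    for q in models.spot_point(p,l)[:4]: print(l,ray(p,q["centre"],z).round(1))
E
```

```text
time_s: 2.9
eef_pos: [524.9, 130.4, 313.2]
ee_rot: [-0.5, 0.5, -0.499, 0.5]
force: [0.1, -0.3, -0.9]
grip_width: 1.0
nest_0 [([378.2, 182.0], 0.95), ([374.1, 240.0], 0.89), ([324.7, 241.9], 0.66), ([330.0, 179.7], 0.6)]
pintle_low [([250.5, 276.8], 0.84), ([340.0, 355.5], 0.43), ([425.6, 45.6], 0.33)]
pintle_high [([235.7, 310.7], 0.95), ([428.9, 44.9], 0.5)]
stop [([249.9, 170.9], 0.96)]
lever_knob [([427.5, 49.6], 0.71), ([327.0, 178.4], 0.4)]
lever_pivot [([358.4, 58.3], 0.67)]
fixture [([325.9, 207.9], 0.9), ([412.5, 387.5], 0.56)]
nest_0 [595.4 111.   30. ]
nest_0 [594.2  39.1  30. ]
nest_0 [534.3  36.5  30. ]
nest_0 [539.8 113.7  30. ]
pintle_low [441.9 -10.7  30. ]
pintle_low [ 556.3 -128.4   30. ]
pintle_low [637.1 255.8  30. ]
pintle_high [440.3  -8.4 108. ]
pintle_high [618.  246.4 108. ]
lever_knob [605.2 237.8 150. ]
lever_knob [532.8 141.7 150. ]
lever_pivot [566.6 242.3  42. ]
```

View pics/fix.png

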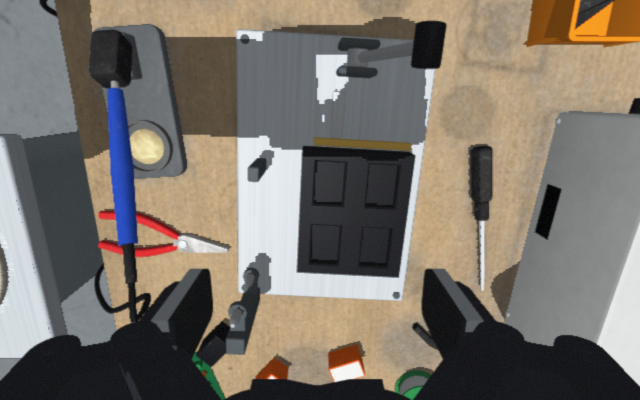

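```bash
python3 - <<'E'
from h import *
p=cap("wrist"); g=cv2.cvtColor(p["color"],cv2.COLOR_RGB2GRAY)
px=np.float32([[237,30],[237,295],[406,301],[303,147],[415,155],[403,277],[297,272]])
L=[(-110,195,12),(-110,-125,12),(110,-125,12),(-33,75,40),(93,75,40),(93,-75,40),(-33,-75,40)]
sub=cv2.cornerSubPix(g,px.copy().reshape(-1,1,2),(4,4),(-1,-1),(3,50,.01))[:,0]
print((sub-px).round(1).tolist())
for P in (sub,px):
    r,res=fitfix([535,73,-.02],list(zip([p]*7,L,P)))
    print(r.x, res(r.x).reshape(-1,2).round(1).tolist())
q=r.x
c,s=np.cos(q[2]),np.sin(q[2])
R=np.array([[c,-s],[s,c]])
for n,px_,z in [("nest",(378.2,182.0),30),("n",(374.1,240),30),("n",(324.7,241.9),30),("n",(330,179.7),30),("pl",(250.5,276.8),30),("ph",(235.7,310.7),108),("stop",(249.9,170.9),48),("knob",(427.5,49.6),150),("piv",(358.4,58.3),42)]:
    print(n,(R.T@(ray(p,px_,z)[:2]-q[:2])).round(1))
# nest recess outlines
im=cv2.cvtColor(p["color"],cv2.COLOR_RGB2BGR)[130:290,220:430]
im=cv2.convertScaleAbs(im,alpha=3.5,beta=0)
cv2.imwrite("pics/nests.png",cv2.resize(im,None,fx=3.7,fy=3.7,interpolation=cv2.INTER_CUBIC))
E
```

```text
[[0.0, 0.0], [0.0, 0.0], [0.0, 0.0], [-1.100000023841858, 1.0], [-0.30000001192092896, -0.20000000298023224], [0.0, 0.0], [-0.4000000059604645, -0.5]]
[ 5.37764849e+02  7.34492593e+01 -4.89827066e-02] [[-1.8, -0.8], [2.4, -0.9], [-1.7, 0.2], [0.2, 0.9], [1.9, -0.3], [-2.3, 0.1], [0.9, 1.0]]
[ 5.38489841e+02  7.34079524e+01 -4.98170720e-02] [[-0.9, -0.8], [2.8, -1.0], [-1.3, 0.3], [-0.2, 1.9], [2.3, -0.4], [-1.8, 0.1], [1.0, 0.5]]
nest [55.  39.9]
n [ 57.2 -32. ]
n [ -2.4 -37.5]
n [-0.7 39.8]
pl [-92.5 -89.1]
ph [-94.2 -86.9]
stop [-89.5  49.3]
knob [ 58.7 167. ]
piv [ 19.9 169.6]
```

View pics/nests.png

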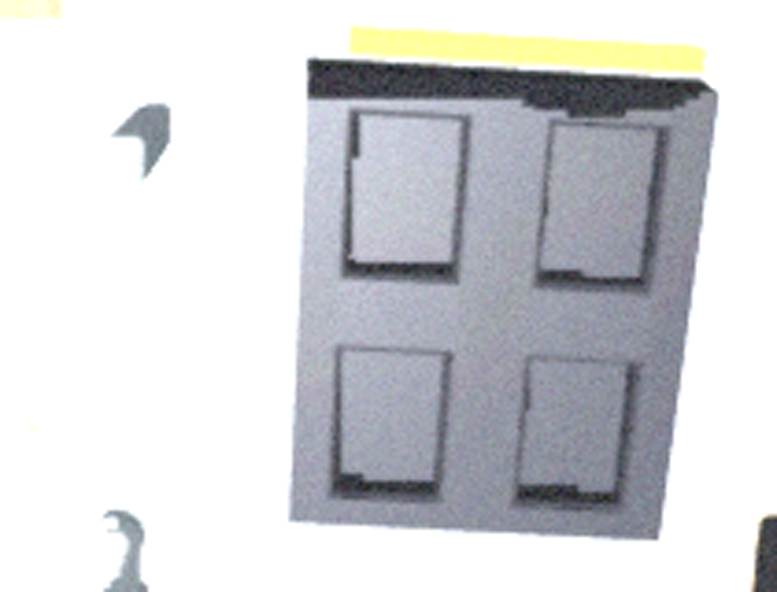

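```bash
python3 - <<'E'
from h import *
p=cap("wrist")
f=lambda a:np.array(a)/3.7+[220,130]
N=[f(x) for x in [(404.8,194.8),(600.8,206),(389.8,423),(575.5,431.5)]]
for n in N: print(ray(p,n,40).round(1))
B=[f(x) for x in [(308,60),(715,93),(659,539),(290,520)]]
L=[(-33,75,40),(93,75,40),(93,-75,40),(-33,-75,40)]
r,res=fitfix([535,73,-.02],list(zip([p]*4,L,B))); print(r.x,res(r.x).round(1))
L2=L+[(0,37,40),(60,37,40),(0,-37,40),(60,-37,40)]
# plate edges: find along rows/cols
g=cv2.cvtColor(p["color"],cv2.COLOR_RGB2HSV)
for row in (80,120,150,200,230,260,285): print(row, "sat",g[row,228:246,1].tolist())
for col in (290,380): print(col, g[290:306,col,1].tolist())
for row in (290,295): print(row, g[row,396:412,1].tolist())
E
```

```text
[538.8 112.1  40. ]
[598.6 108.6  40. ]
[534.7  37.2  40. ]
[594.4  34.2  40. ]
[ 5.36868157e+02  7.55442904e+01 -6.61187008e-02] [-0.8  0.3  3.7 -1.   0.7  1.  -2.7 -0. ]
80 sat [78, 80, 81, 90, 84, 80, 79, 72, 25, 13, 19, 23, 18, 21, 18, 20, 23, 18]
120 sat [81, 76, 79, 78, 83, 92, 91, 83, 45, 6, 21, 19, 18, 23, 18, 20, 23, 21]
150 sat [85, 82, 83, 80, 78, 82, 83, 88, 71, 4, 11, 11, 12, 12, 12, 12, 11, 11]
200 sat [85, 84, 81, 81, 82, 80, 78, 75, 72, 28, 11, 11, 11, 11, 11, 10, 12, 11]
230 sat [81, 81, 82, 86, 87, 88, 84, 84, 83, 64, 3, 10, 12, 11, 11, 11, 11, 12]
260 sat [87, 84, 83, 82, 83, 86, 86, 85, 82, 72, 9, 11, 11, 11, 11, 10, 11, 11]
285 sat [80, 78, 81, 83, 83, 83, 84, 88, 85, 78, 29, 11, 12, 15, 20, 22, 27, 16]
290 [11, 12, 12, 12, 10, 41, 68, 75, 76, 79, 79, 81, 83, 82, 82, 82]
380 [12, 15, 15, 13, 13, 13, 12, 13, 13, 18, 77, 87, 83, 82, 85, 83]
290 [17, 17, 15, 11, 11, 14, 18, 6, 53, 73, 72, 69, 65, 59, 58, 57]
295 [28, 30, 25, 23, 19, 16, 13, 32, 67, 73, 71, 73, 75, 76, 74, 76]
```

```bash
python3 -m crank '[{"dp":[282,160,40],"roll":1.2165,"gripper":100},{"dp":[282,160,40],"roll":1.2165,"gripper":100},{"dp":[282,160,40],"roll":1.2165,"gripper":100},{"dp":[282,160,40],"roll":1.2165,"gripper":100},{"dp":[282,160,40],"roll":1.2165,"gripper":100},{"dp":[282,160,40],"roll":1.2165,"gripper":100},{"dp":[282,160,40],"roll":1.2165,"gripper":100},{"dp":[282,160,40],"roll":1.2165,"gripper":100},{"dp":[282,160,40],"roll":1.2165,"gripper":100},{"dp":[282,160,40],"roll":1.2165,"gripper":100}]'
cat >> h.py <<'E'
from scipy.spatial.transform import Rotation as Ro
def tool():
    s=ctrl.sense(); w,x,y,z=s["ee_rot"]; return np.array(s["eef_pos"]),Ro.from_quat([x,y,z,w]).as_matrix(),s
def delta(P,yaw=None,verbose=True):
    """dp,roll to reach TCP P with jaw axis at world yaw (mod pi)"""
    e,R,s=tool(); dp=R.T@(np.array(P)-e); j=np.arctan2(R[1,2],R[0,2])
    r=None if yaw is None else (j-yaw+np.pi/2)%np.pi-np.pi/2
    print("dp",dp.round(1),"roll",None if r is None else round(r,4),"| jaw deg",round(np.degrees(j),2),"tcp",e.round(1),"j6",s["joints"][5].round(2),"F",s["force"].round(1),"w",round(s["grip_width"],3)); return dp,r
E
python3 - <<'E'
from h import *
p=cap("wrist"); save(p,"A.png")
w=whites(p,minA=100); print(w)
if w:
    a=min(w,key=lambda a:np.hypot(a[0]-565,a[1]+152)); delta([a[0],a[1],36],np.radians(a[4]+90))
E
```

```text
time_s: 4.48
eef_pos: [564.5, -153.7, 151.8]
ee_rot: [0.121, -0.122, 0.697, -0.696]
force: [1.0, 0.5, 0.6]
grip_width: 0.602
[(558.8, -154.3, 25.6, 23.3, 20.5, np.int32(901)), (546.4, -279.1, 39.8, 23.6, -15.8, np.int32(1528)), (459.5, -180.1, 39.3, 23.8, 49.4, np.int32(1316))]
dp [  6.  116.5  -0.6] roll -0.0152 | jaw deg -70.37 tcp [ 564.8 -152.9  152.5] j6 0.76 F [0.4 0.4 0.5] w 0.61
```

View pics/A.png

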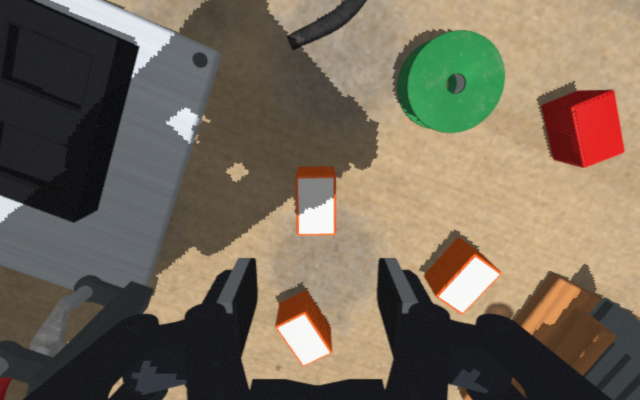

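```bash
python3 -m crank '[{"dp":[0,40,0],"roll":-0.01,"gripper":100},{"dp":[0,80,0],"roll":-0.01,"gripper":100},{"dp":[0,105,0],"roll":-0.01,"gripper":100},{"dp":[0,116,0],"roll":-0.01,"gripper":100},{"dp":[0,116,0],"roll":-0.01,"gripper":100},{"dp":[0,116,0],"roll":-0.01,"gripper":200},{"dp":[0,116,0],"roll":-0.01,"gripper":200},{"dp":[0,116,0],"roll":-0.01,"gripper":200},{"dp":[0,116,0],"roll":-0.01,"gripper":200},{"dp":[0,116,0],"roll":-0.01,"gripper":200}]' 30
python3 -m crank '[{"dp":[0,0,0],"roll":0,"gripper":200},{"dp":[0,0,0],"roll":0,"gripper":200},{"dp":[0,-40,0],"roll":0,"gripper":200},{"dp":[0,-80,0],"roll":0,"gripper":200},{"dp":[0,-80,0],"roll":0,"gripper":200},{"dp":[0,-80,0],"roll":0,"gripper":200}]'
python3 - <<'E'
from h import *
p=cap("wrist"); e,R,s=tool(); print(s["grip_width"])
save(p,"A2.png",(200,80,440,400),1.5)
delta([598.6,108.6,110],-.055)
E
```

```text
time_s: 5.37
eef_pos: [566.2, -152.5, 39.5]
ee_rot: [-0.129, 0.127, -0.695, 0.696]
force: [0.2, 0.1, 7.2]
grip_width: 0.319
time_s: 5.87
eef_pos: [566.1, -152.5, 120.4]
ee_rot: [-0.13, 0.126, -0.694, 0.697]
force: [-0.8, 0.7, -0.9]
grip_width: 0.319
0.3192175358655349
dp [-124.1    8.2 -231.7] roll -1.1512 | jaw deg -69.11 tcp [ 565.2 -152.1  118.4] j6 0.74 F [-0.7 -0.  -1.1] w 0.319
```

View pics/A2.png

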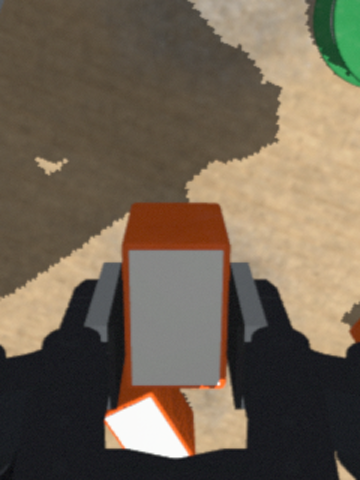

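```bash
cat >> h.py <<'E'
def held(p,box,dz):
    """box: l,t,r,b px of label; dz: height of its top over TCP; offset (tool x, tool z) of relay centre from TCP"""
    e,R,s=tool(); l,t,r,b=box
    W=np.array([ray(p,q,e[2]+dz) for q in [(l,t),(r,t),(r,b),(l,b)]]); o=(W-e)@R
    print("held corners",o.round(1).tolist(),"centre x,z",o.mean(0)[[0,2]].round(2)); return o.mean(0)
E
python3 - <<'E'
from h import *
p=cap("wrist"); held(p,(285.3,246.7,348.7,336.7),-3.5)
E
```

```text
held corners [[-20.1, 3.5, -11.6], [-20.1, 3.5, 12.4], [19.9, 3.5, 13.4], [19.8, 3.5, -12.6]] centre x,z [-0.13  0.38]
```

```bash
python3 -m crank '[{"dp":[-124,8,-232],"roll":-1.151,"gripper":200},{"dp":[-124,8,-232],"roll":-1.151,"gripper":200},{"dp":[-124,8,-232],"roll":-1.151,"gripper":200},{"dp":[-124,8,-232],"roll":-1.151,"gripper":200},{"dp":[-124,8,-232],"roll":-1.151,"gripper":200},{"dp":[-124,8,-232],"roll":-1.151,"gripper":200},{"dp":[-124,8,-232],"roll":-1.151,"gripper":200},{"dp":[-124,8,-232],"roll":-1.151,"gripper":200},{"dp":[-124,8,-232],"roll":-1.151,"gripper":200},{"dp":[-124,8,-232],"roll":-1.151,"gripper":200}]'
python3 -m crank '[{"dp":[0,0,0],"roll":0,"gripper":200},{"dp":[0,0,0],"roll":0,"gripper":200},{"dp":[0,0,0],"roll":0,"gripper":200}]'
python3 - <<'E'
from h import *
for i in range(3): p=cap("wrist"); delta([598.6,108.6,69],-.055)
im=cv2.convertScaleAbs(cv2.cvtColor(p["color"],cv2.COLOR_RGB2BGR),alpha=2.5)
cv2.imwrite("pics/B.png",im)
for l in ["nest_0","lever_pivot"]: print(l,[(ray(p,q["centre"],30).round(1).tolist(),round(q["confidence"],2)) for q in models.spot_point(p,l)][:5])
E
```

```text
time_s: 6.8
eef_pos: [597.5, 109.5, 107.8]
ee_rot: [0.487, -0.489, 0.512, -0.511]
force: [-0.2, 0.0, -0.9]
grip_width: 0.324
time_s: 7.05
eef_pos: [597.9, 108.8, 108.7]
ee_rot: [0.485, -0.486, 0.514, -0.514]
force: [1.2, -0.9, -0.2]
grip_width: 0.322
dp [ 0.2 39.8  0.6] roll -0.0016 | jaw deg -3.24 tcp [598.  108.8 108.8] j6 0.04 F [ 0.1 -0.2 -0.8] w 0.316
dp [ 0.2 40.   0.5] roll -0.0014 | jaw deg -3.23 tcp [598.1 108.8 109. ] j6 0.04 F [-0.3 -0.2 -0.3] w 0.321
dp [ 0.2 40.1  0.5] roll -0.0012 | jaw deg -3.22 tcp [598.1 108.9 109.1] j6 0.04 F [ 0.3 -0.5  0. ] w 0.324
nest_0 [([593.7, 32.9, 30.0], 0.87), ([538.0, 112.2, 30.0], 0.84)]
lever_pivot []
```

View pics/B.png

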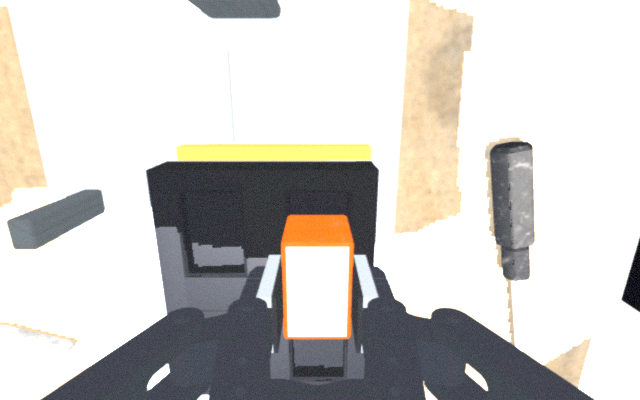

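```bash
python3 -m crank '[{"dp":[0,15,0],"roll":0,"gripper":200},{"dp":[0,25,0],"roll":0,"gripper":200},{"dp":[0,30,0],"roll":0,"gripper":200},{"dp":[0,35,0],"roll":0,"gripper":200},{"dp":[0,38,0],"roll":0,"gripper":200},{"dp":[0,40,0],"roll":0,"gripper":200},{"dp":[0,40,0],"roll":0,"gripper":200}]'
```

```text
time_s: 7.88
eef_pos: [598.4, 108.9, 69.7]
ee_rot: [-0.486, 0.486, -0.514, 0.514]
force: [0.0, -0.1, -0.1]
grip_width: 0.317
```

```bash
python3 -m crank '[{"dp":[0,1.5,0],"roll":0,"gripper":200},{"dp":[0,1.5,0],"roll":0,"gripper":200},{"dp":[0,1.5,0],"roll":0,"gripper":120},{"dp":[0,1.5,0],"roll":0,"gripper":120},{"dp":[0,1.5,0],"roll":0,"gripper":120},{"dp":[0,1.5,0],"roll":0,"gripper":120},{"dp":[0,-25,0],"roll":0,"gripper":120},{"dp":[0,-60,0],"roll":0,"gripper":120},{"dp":[0,-80,0],"roll":0,"gripper":120},{"dp":[0,-80,0],"roll":0,"gripper":120}]'
python3 - <<'E'
from h import *
p=cap("wrist"); s=cap("scene");d=cap("side")
for q in (s,d,p): print([w for w in whites(q,35,25) if 350<w[0]<750 and abs(w[1])<450],[w[:5] for w in whites(q,65,25) if 350<w[0]<750 and -10<w[1]<300])
delta([459.3,-180,150],np.radians(49.5-90))
E
```

```text
time_s: 8.72
eef_pos: [600.1, 109.0, 154.1]
ee_rot: [-0.488, 0.484, -0.512, 0.516]
force: [1.0, -0.5, 0.1]
grip_width: 0.526
[(545.9, -281.3, 38.7, 20.3, -15.2, np.int32(91)), (458.6, -182.4, 37.9, 22.5, 49.6, np.int32(97))] []
[(457.4, -178.7, 39.9, 22.8, 50.5, np.int32(40))] []
[(596.7, 80.4, 26.8, 9.4, -3.4, np.int32(413))] [(597.5, 93.2, 23.4, 8.2, -3.4)]
dp [ 296.2   -1.4 -122.3] roll 0.6514 | jaw deg -3.18 tcp [597.8 108.9 148.4] j6 0.04 F [-0.6 -0.1  0. ] w 0.529
```

```bash
python3 -m crank '[{"dp":[296,-2,-122],"roll":0.651,"gripper":100},{"dp":[296,-2,-122],"roll":0.651,"gripper":100},{"dp":[296,-2,-122],"roll":0.651,"gripper":100},{"dp":[296,-2,-122],"roll":0.651,"gripper":100},{"dp":[296,-2,-122],"roll":0.651,"gripper":100},{"dp":[296,-2,-122],"roll":0.651,"gripper":100},{"dp":[296,-2,-122],"roll":0.651,"gripper":100},{"dp":[296,-2,-122],"roll":0.651,"gripper":100},{"dp":[296,-2,-122],"roll":0.651,"gripper":100},{"dp":[296,-2,-122],"roll":0.651,"gripper":100}]'
python3 - <<'E'
from h import *
p=cap("wrist"); w=whites(p,minA=100); print(w)
a=min(w,key=lambda a:np.hypot(a[0]-459,a[1]+180)); delta([a[0],a[1],37],np.radians(a[4]+90))
E
```

```text
time_s: 9.7
eef_pos: [459.1, -180.6, 150.1]
ee_rot: [0.295, -0.296, 0.643, -0.642]
force: [-0.5, 0.1, 0.7]
grip_width: 0.607
[(453.6, -186.3, 23.7, 22.1, -40.6, np.int32(964)), (545.9, -279.1, 39.7, 23.6, -15.6, np.int32(1781))]
dp [8.900e+00 1.133e+02 1.000e-01] roll -1.5698 | jaw deg -40.54 tcp [ 459.5 -179.6  150.3] j6 0.1 F [-0.1  0.8 -0.2] w 0.606
```

```bash
python3 -m crank '[{"dp":[0,40,0],"roll":0,"gripper":100},{"dp":[0,80,0],"roll":0,"gripper":100},{"dp":[0,102,0],"roll":0,"gripper":100},{"dp":[0,112,0],"roll":0,"gripper":100},{"dp":[0,112,0],"roll":0,"gripper":100},{"dp":[0,112,0],"roll":0,"gripper":200},{"dp":[0,112,0],"roll":0,"gripper":200},{"dp":[0,112,0],"roll":0,"gripper":200},{"dp":[0,112,0],"roll":0,"gripper":200},{"dp":[0,112,0],"roll":0,"gripper":200}]' 30
python3 -m crank '[{"dp":[0,0,0],"roll":0,"gripper":200},{"dp":[0,0,0],"roll":0,"gripper":200},{"dp":[0,-40,0],"roll":0,"gripper":200},{"dp":[0,-80,0],"roll":0,"gripper":200},{"dp":[0,-80,0],"roll":0,"gripper":200},{"dp":[0,-80,0],"roll":0,"gripper":200}]'
cat >> h.py <<'E'
def topface(p,dz):
    """held relay: top face (label+orange rim) by colour, in tool frame"""
    e,R,s=tool(); hsv=cv2.cvtColor(p["color"],cv2.COLOR_RGB2HSV)
    m=((hsv[...,1]<60)&(hsv[...,2]>110)).astype(np.uint8); m[:180]=0; m[:,:270]=0; m[:,375:]=0
    n,lab,st,_=cv2.connectedComponentsWithStats(m); i=1+np.argmax(st[1:,4]); l,t,w,h,a=st[i]
    print("label box",l,t,l+w,t+h,a); return held(p,(l,t,l+w,t+h),dz)
E
python3 - <<'E'
from h import *
p=cap("wrist"); e,R,s=tool(); topface(p,-3.5)
save(p,"B2.png",(200,80,440,400),1.5)
delta([594.4,34.2,110],-.055)
E
```

```text
time_s: 10.58
eef_pos: [460.9, -180.1, 40.8]
ee_rot: [-0.297, 0.295, -0.641, 0.643]
force: [1.1, 1.4, 7.4]
grip_width: 0.321
time_s: 11.08
eef_pos: [460.8, -180.4, 121.7]
ee_rot: [-0.297, 0.295, -0.64, 0.644]
force: [-0.9, 0.2, -1.8]
grip_width: 0.318
label box 286 248 348 337 5275
held corners [[-19.2, 3.5, -11.0], [-19.1, 3.5, 12.6], [20.6, 3.5, 13.6], [20.5, 3.5, -12.0]] centre x,z [0.7  0.78]
dp [-250.1   10.   -36.8] roll -0.6515 | jaw deg -40.48 tcp [ 460.1 -179.9  120. ] j6 0.1 F [-0.   0.1 -0.9] w 0.32
```

View pics/B2.png

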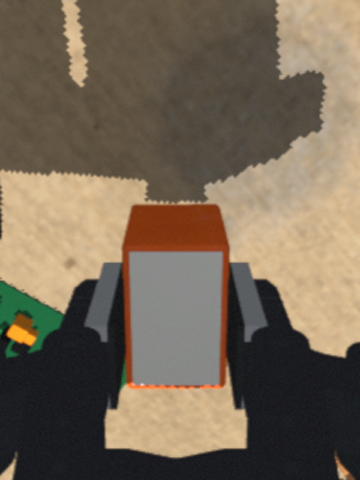

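```bash
python3 -m crank '[{"dp":[-250.5,10,-37.3],"roll":-0.6515,"gripper":200},{"dp":[-250.5,10,-37.3],"roll":-0.6515,"gripper":200},{"dp":[-250.5,10,-37.3],"roll":-0.6515,"gripper":200},{"dp":[-250.5,10,-37.3],"roll":-0.6515,"gripper":200},{"dp":[-250.5,10,-37.3],"roll":-0.6515,"gripper":200},{"dp":[-250.5,10,-37.3],"roll":-0.6515,"gripper":200},{"dp":[-250.5,10,-37.3],"roll":-0.6515,"gripper":200},{"dp":[-250.5,10,-37.3],"roll":-0.6515,"gripper":200},{"dp":[-250.5,10,-37.3],"roll":-0.6515,"gripper":200},{"dp":[-250.5,10,-37.3],"roll":-0.6515,"gripper":200}]'
python3 - <<'E'
from h import *
for i in range(4): p=cap("wrist")
delta([594.4,34.2,70],-.055); topface(p,-4.5); save(p,"C.png",(140,60,500,400),1.6)
E
```

```text
time_s: 11.97
eef_pos: [593.5, 33.7, 108.7]
ee_rot: [0.485, -0.486, 0.514, -0.514]
force: [0.2, -0.2, -0.6]
grip_width: 0.322
dp [-0.3 39.4  0.4] roll -0.0016 | jaw deg -3.24 tcp [594.   33.9 109.4] j6 -0.08 F [ 0.5 -1.1  0.1] w 0.317
label box 286 248 348 337 5302
held corners [[-19.4, 4.5, -12.1], [-19.4, 4.5, 11.3], [20.1, 4.5, 12.3], [20.1, 4.5, -13.1]] centre x,z [ 0.34 -0.39]
```

View pics/C.png

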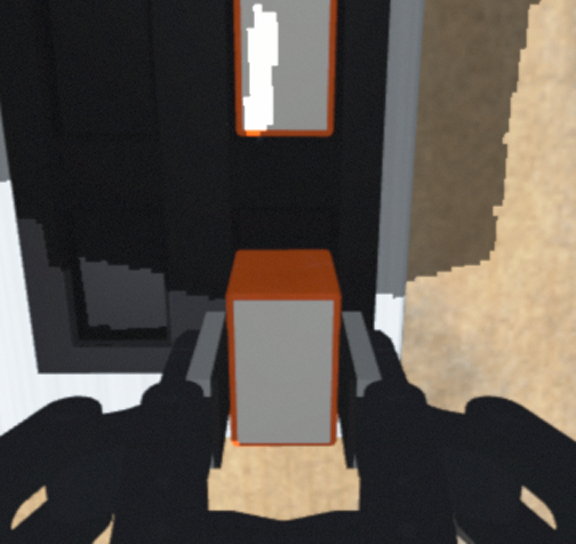

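```bash
python3 -m crank '[{"dp":[-0.5,15,0.5],"roll":0,"gripper":200},{"dp":[-0.5,25,0.5],"roll":0,"gripper":200},{"dp":[-0.5,30,0.5],"roll":0,"gripper":200},{"dp":[-0.5,35,0.5],"roll":0,"gripper":200},{"dp":[-0.5,38,0.5],"roll":0,"gripper":200},{"dp":[-0.5,40,0.5],"roll":0,"gripper":200},{"dp":[-0.5,40,0.5],"roll":0,"gripper":200}]'
```

```text
time_s: 12.75
eef_pos: [594.7, 35.3, 70.8]
ee_rot: [-0.486, 0.486, -0.513, 0.514]
force: [-7.2, -0.9, 12.9]
grip_width: 0.32
```

```bash
python3 -m crank '[{"dp":[0,0,-1],"roll":0,"gripper":200},{"dp":[0,0.5,-1],"roll":0,"gripper":200},{"dp":[0,0.5,-1],"roll":0,"gripper":200}]'
python3 -m crank '[{"dp":[0,0,0],"roll":0,"gripper":120},{"dp":[0,0,0],"roll":0,"gripper":120},{"dp":[0,0,0],"roll":0,"gripper":120},{"dp":[0,0,0],"roll":0,"gripper":120},{"dp":[0,-25,0],"roll":0,"gripper":120},{"dp":[0,-60,0],"roll":0,"gripper":120},{"dp":[0,-80,0],"roll":0,"gripper":120},{"dp":[0,-80,0],"roll":0,"gripper":120}]'
python3 - <<'E'
from h import *
for i in range(2): p=cap("wrist")
s=cap("scene");d=cap("side")
print([w for q in (s,d) for w in whites(q,35,25) if 350<w[0]<750 and abs(w[1])<450])
delta([545.8,-279.1,150],np.radians(-15.7+90)); save(p,"D.png",(160,60,500,400),1.6)
E
```

```text
time_s: 13.0
eef_pos: [594.5, 35.3, 70.8]
ee_rot: [-0.487, 0.486, -0.513, 0.514]
force: [-3.7, -0.4, 12.5]
grip_width: 0.317
time_s: 13.67
eef_pos: [595.6, 35.3, 153.4]
ee_rot: [-0.488, 0.484, -0.511, 0.516]
force: [0.1, -0.8, 1.6]
grip_width: 0.525
[(545.9, -281.3, 38.7, 20.3, -15.2, np.int32(91)), (543.8, -277.7, 36.5, 21.6, -15.8, np.int32(33)), (595.4, 80.5, 39.2, 15.1, 86.3, np.int32(34))]
dp [316.7  -2.6 -30. ] roll -1.3518 | jaw deg -3.15 tcp [593.1  35.5 147.4] j6 -0.08 F [ 0.3 -0.8  0.4] w 0.532
```

View pics/D.png

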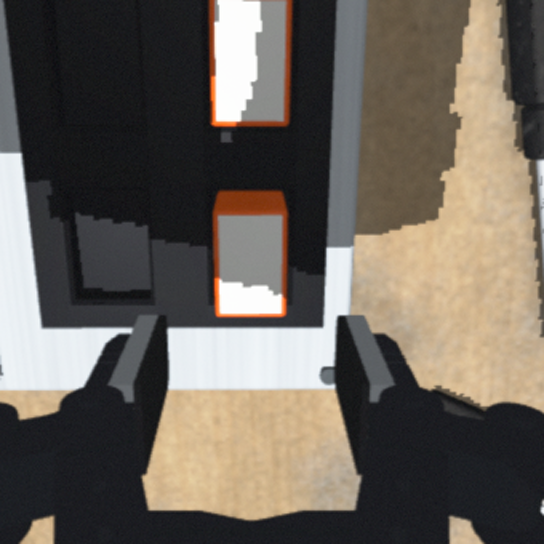

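```bash
python3 -m crank '[{"dp":[317,-3,-30],"roll":-1.352,"gripper":100},{"dp":[317,-3,-30],"roll":-1.352,"gripper":100},{"dp":[317,-3,-30],"roll":-1.352,"gripper":100},{"dp":[317,-3,-30],"roll":-1.352,"gripper":100},{"dp":[317,-3,-30],"roll":-1.352,"gripper":100},{"dp":[317,-3,-30],"roll":-1.352,"gripper":100},{"dp":[317,-3,-30],"roll":-1.352,"gripper":100},{"dp":[317,-3,-30],"roll":-1.352,"gripper":100},{"dp":[317,-3,-30],"roll":-1.352,"gripper":100},{"dp":[317,-3,-30],"roll":-1.352,"gripper":100}]'
python3 -m crank '[{"dp":[0,0,0],"roll":-0.01,"gripper":100},{"dp":[0,0,0],"roll":0,"gripper":100},{"dp":[0,0,0],"roll":0,"gripper":100}]'
python3 - <<'E'
from h import *
p=cap("wrist"); w=whites(p,minA=100); print(w)
a=min(w,key=lambda a:np.hypot(a[0]-546,a[1]+279)); delta([a[0],a[1],37],np.radians(a[4]+90))
E
```

```text
time_s: 14.7
eef_pos: [545.1, -281.8, 149.9]
ee_rot: [0.691, -0.691, 0.151, -0.149]
force: [-0.0, 0.5, 0.8]
grip_width: 0.612
time_s: 14.95
eef_pos: [546.3, -278.8, 151.1]
ee_rot: [0.691, -0.69, 0.153, -0.152]
force: [-0.3, -0.1, -0.7]
grip_width: 0.605
[(534.4, -276.3, 23.9, 15.8, 74.3, np.int32(678))]
dp [-11.9 114.3  -2.8] roll 1.4115 | jaw deg 65.17 tcp [ 546.4 -278.8  151.3] j6 -1.8 F [ 0.2 -0.2  0.8] w 0.61
```

```bash
python3 -m crank '[{"dp":[0,20,-0.8],"roll":-0.159,"gripper":100},{"dp":[0,50,-0.8],"roll":-0.159,"gripper":100},{"dp":[0,85,-0.8],"roll":-0.159,"gripper":100},{"dp":[0,103,-0.8],"roll":-0.159,"gripper":100},{"dp":[0,113,-0.8],"roll":-0.159,"gripper":100},{"dp":[0,113,-0.8],"roll":-0.159,"gripper":100},{"dp":[0,113,-0.8],"roll":-0.159,"gripper":200},{"dp":[0,113,-0.8],"roll":-0.159,"gripper":200},{"dp":[0,113,-0.8],"roll":-0.159,"gripper":200},{"dp":[0,113,-0.8],"roll":-0.159,"gripper":200}]' 30
python3 -m crank '[{"dp":[0,0,0],"roll":0,"gripper":200},{"dp":[0,0,0],"roll":0,"gripper":200},{"dp":[0,-40,0],"roll":0,"gripper":200},{"dp":[0,-80,0],"roll":0,"gripper":200},{"dp":[0,-80,0],"roll":0,"gripper":200},{"dp":[0,-80,0],"roll":0,"gripper":200}]'
python3 - <<'E'
from h import *
p=cap("wrist"); topface(p,-4.5); delta([534.7,37.2,125],-.055)
E
```

```text
time_s: 15.83
eef_pos: [546.9, -280.7, 40.6]
ee_rot: [-0.7, 0.701, -0.095, 0.097]
force: [0.2, 1.0, 6.6]
grip_width: 0.317
time_s: 16.33
eef_pos: [546.9, -280.8, 121.6]
ee_rot: [-0.7, 0.702, -0.094, 0.098]
force: [-0.3, -0.1, -1.2]
grip_width: 0.322
label box 286 244 348 334 5350
held corners [[-19.8, 4.5, -12.3], [-19.8, 4.5, 11.4], [20.7, 4.5, 12.4], [20.7, 4.5, -13.4]] centre x,z [ 0.45 -0.46]
dp [-96.3  -5.8 302.7] roll 1.3538 | jaw deg 74.42 tcp [ 546.1 -280.2  119.6] j6 -1.96 F [-0.1  1.1 -0.8] w 0.323
```

```bash
python3 -m crank '[{"dp":[-96.7,-6,303],"roll":1.2,"gripper":200},{"dp":[-96.7,-6,303],"roll":1.2,"gripper":200},{"dp":[-96.7,-6,303],"roll":1.2,"gripper":200},{"dp":[-96.7,-6,303],"roll":1.2,"gripper":200},{"dp":[-96.7,-6,303],"roll":1.2,"gripper":200},{"dp":[-96.7,-6,303],"roll":1.2,"gripper":200},{"dp":[-96.7,-6,303],"roll":1.2,"gripper":200},{"dp":[-96.7,-6,303],"roll":1.2,"gripper":200},{"dp":[-96.7,-6,303],"roll":1.2,"gripper":200},{"dp":[-96.7,-6,303],"roll":1.2,"gripper":200}]'
python3 -m crank '[{"dp":[0,15,0],"roll":0.1538,"gripper":200},{"dp":[0,15,0],"roll":0.1538,"gripper":200},{"dp":[0,15,0],"roll":0.1538,"gripper":200},{"dp":[0,15,0],"roll":0.1538,"gripper":200},{"dp":[0,15,0],"roll":0.1538,"gripper":200}]'
python3 - <<'E'
from h import *
for i in range(3): p=cap("wrist"); delta([534.7,37.2,70],-.055)
topface(p,-4.5)
E
```

```text
time_s: 17.22
eef_pos: [533.3, 40.0, 123.6]
ee_rot: [-0.523, 0.524, -0.476, 0.475]
force: [0.9, -0.6, 0.1]
grip_width: 0.318
time_s: 17.63
eef_pos: [534.2, 37.6, 109.6]
ee_rot: [0.486, -0.486, 0.513, -0.513]
force: [-0.3, 0.3, -0.1]
grip_width: 0.317
dp [ 0.4 39.7  0.5] roll 0.001 | jaw deg -3.1 tcp [534.2  37.6 109.7] j6 -0.09 F [ 0.2  0.  -0.4] w 0.322
dp [ 0.4 39.8  0.4] roll 0.0007 | jaw deg -3.11 tcp [534.3  37.6 109.8] j6 -0.09 F [ 0.2  0.6 -0.2] w 0.323
dp [ 0.4 39.9  0.4] roll 0.0006 | jaw deg -3.12 tcp [534.3  37.6 109.9] j6 -0.09 F [-0.6  0.1 -0.4] w 0.316
label box 286 245 348 334 5329
held corners [[-20.8, 4.5, -12.0], [-20.8, 4.5, 11.4], [18.5, 4.5, 12.4], [18.5, 4.5, -13.0]] centre x,z [-1.13 -0.32]
```

```bash
python3 -m crank '[{"dp":[0.5,15,0],"roll":0,"gripper":200},{"dp":[0.5,25,0],"roll":0,"gripper":200},{"dp":[0.5,30,0],"roll":0,"gripper":200},{"dp":[0.5,35,0],"roll":0,"gripper":200},{"dp":[0.5,38,0],"roll":0,"gripper":200},{"dp":[0.5,40,0],"roll":0,"gripper":200},{"dp":[0.5,40,0],"roll":0,"gripper":200}]'
```

```text
time_s: 18.37
eef_pos: [534.3, 37.3, 70.6]
ee_rot: [-0.486, 0.486, -0.513, 0.514]
force: [-3.0, 0.3, 7.1]
grip_width: 0.317
```

```bash
python3 -m crank '[{"dp":[0,0,0],"roll":0,"gripper":120},{"dp":[0,0,0],"roll":0,"gripper":120},{"dp":[0,0,0],"roll":0,"gripper":120},{"dp":[0,0,0],"roll":0,"gripper":120},{"dp":[0,-25,0],"roll":0,"gripper":120},{"dp":[0,-60,0],"roll":0,"gripper":120},{"dp":[0,-100,20],"roll":0,"gripper":120},{"dp":[0,-140,30],"roll":0,"gripper":0},{"dp":[0,-180,30],"roll":0,"gripper":0},{"dp":[0,-180,30],"roll":0,"gripper":0}]'
python3 - <<'E'
from h import *
for i in range(2): p=cap("wrist")
s=cap("scene");d=cap("side"); hsv=[cv2.cvtColor(q["color"],cv2.COLOR_RGB2HSV) for q in (p,s,d)]
# orange outlines near nests: bounding of orange+enclosed at top height 65 via wrist
m=cv2.inRange(hsv[0],(3,150,60),(16,255,255)); n,lab,st,_=cv2.connectedComponentsWithStats(m)
nest=np.array([[538.8,112.1],[598.6,108.6],[534.7,37.2],[594.4,34.2]])
for i in range(1,n):
    if st[i,4]>60:
        l,t,w,h,a=st[i]; W=[ray(p,x,65)[:2].round(1).tolist() for x in [(l,t),(l+w,t),(l+w,t+h),(l,t+h)]]; print(st[i],W)
for q in (p,s,d):
    print([(np.round(r["centre"]).tolist(),round(r["confidence"],2),ray(q,r["centre"],30)[:2].round(1).tolist()) for r in models.spot_point(q,"relay_0")][:7])
save(p,"E.png",(200,100,440,400),1.9)
delta([488,-398,220])
E
```

```text
time_s: 19.2
eef_pos: [566.8, 35.3, 257.9]
ee_rot: [-0.489, 0.483, -0.51, 0.517]
force: [0.3, -0.2, 0.3]
grip_width: 0.932
[331  68  37  56 433] [[583.6, 131.1], [613.4, 129.5], [612.9, 85.2], [581.7, 87.0]]
[263 154  35  54 516] [[522.0, 64.9], [552.1, 63.2], [548.7, 14.6], [517.2, 16.4]]
[330 154  35  54 524] [[579.7, 61.7], [609.9, 60.0], [609.2, 11.1], [577.6, 12.9]]
[([285.0, 177.0], 0.94, [536.1, 36.3]), ([344.0, 97.0], 0.9, [596.0, 107.6]), ([348.0, 178.0], 0.66, [598.0, 31.2])]
[([288.0, 196.0], 0.77, [591.1, 112.9]), ([315.0, 199.0], 0.77, [619.0, 36.1]), ([329.0, 280.0], 0.71, [367.6, -135.3]), ([431.0, 231.0], 0.64, [647.8, -318.8]), ([299.0, 217.0], 0.47, [528.2, 42.3])]
[([328.0, 229.0], 0.68, [523.7, 30.6]), ([303.0, 248.0], 0.6, [600.4, 130.7]), ([294.0, 173.0], 0.53, [685.3, -277.1]), ([368.0, 212.0], 0.46, [384.7, -78.5])]
dp [437.1  28.4 -51.7] roll None | jaw deg -3.15 tcp [563.7  35.6 248.4] j6 -0.09 F [-0.2  0.8 -0.2] w 1.0
```

View pics/E.png

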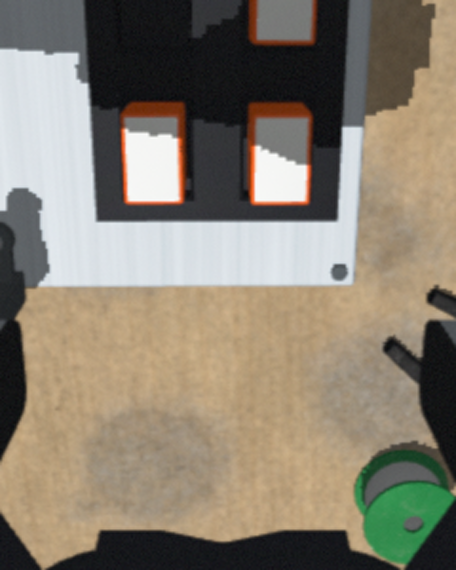

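All three relays stand in the nests (1.9x crop: tops at (155,155), (280,155) and (283,20), same height, inside their pockets). Next, the guard.

```bash
python3 -m crank '[{"dp":[380,-22,-45],"roll":1.2,"gripper":60},{"dp":[380,-22,-45],"roll":1.2,"gripper":60},{"dp":[380,-22,-45],"roll":1.2,"gripper":60},{"dp":[380,-22,-45],"roll":1.2,"gripper":60},{"dp":[380,-22,-45],"roll":1.2,"gripper":60},{"dp":[380,-22,-45],"roll":1.2,"gripper":60},{"dp":[380,-22,-45],"roll":1.2,"gripper":60},{"dp":[380,-22,-45],"roll":1.2,"gripper":60},{"dp":[380,-22,-45],"roll":1.2,"gripper":60},{"dp":[380,-22,-45],"roll":1.2,"gripper":60}]'
python3 - <<'E'
from h import *
p=cap("wrist"); delta([490,-398,270],np.radians(-105))
for l,z in [("guard",12),("guard_low",22),("guard_grip",142),("stand",0)]:
    print(l,[(np.round(q["centre"]).tolist(),ray(p,q["centre"],z)[:2].round(1).tolist(),round(q["confidence"],2)) for q in models.spot_point(p,l)][:3])
E
```

```text
time_s: 20.38
eef_pos: [496.4, -346.8, 270.5]
ee_rot: [-0.107, 0.108, -0.699, 0.699]
force: [-0.7, 0.1, -1.0]
grip_width: 0.765
dp [22.1  0.3 47.9] roll 0.5643 | jaw deg -72.67 tcp [ 496.8 -345.7  270.4] j6 0.47 F [-0.3 -0.6 -0.8] w 0.765
guard [([322.0, 252.0], [405.7, -381.3], 0.75)]
guard_low [([324.0, 256.0], [405.4, -383.2], 0.69)]
guard_grip [([374.0, 238.0], [483.8, -395.1], 0.76)]
stand [([361.0, 183.0], [494.1, -399.5], 0.87)]
```

```bash
python3 -m crank '[{"dp":[27,0,44],"roll":0.468,"gripper":60},{"dp":[27,0,44],"roll":0.468,"gripper":60},{"dp":[27,0,44],"roll":0.468,"gripper":60},{"dp":[27,0,44],"roll":0.468,"gripper":60},{"dp":[27,0,44],"roll":0.468,"gripper":60},{"dp":[27,0,44],"roll":0.468,"gripper":60}]'
python3 - <<'E'
from h import *
p=cap("wrist"); delta([484,-395.5,151],np.radians(-99.5))
for l,z in [("guard",12),("guard_low",22),("guard_grip",142),("stand",0)]:
    print(l,[(np.round(q["centre"]).tolist(),ray(p,q["centre"],z)[:2].round(1).tolist(),round(q["confidence"],2)) for q in models.spot_point(p,l)][:3])
save(p,"G.png",(120,0,520,400),1.5)
E
```

```text
time_s: 21.13
eef_pos: [487.0, -390.4, 271.9]
ee_rot: [-0.052, 0.052, 0.705, -0.705]
force: [0.8, 0.9, 0.3]
grip_width: 0.765
dp [  2.2 120.9   5.3] roll 0.0191 | jaw deg -98.41 tcp [ 486.9 -390.6  271.9] j6 0.85 F [-0.3 -0.3  0.3] w 0.766
guard [([324.0, 239.0], [406.2, -386.6], 0.8)]
guard_low []
guard_grip []
stand [([323.0, 162.0], [491.6, -398.0], 0.79)]
```

View pics/G.png

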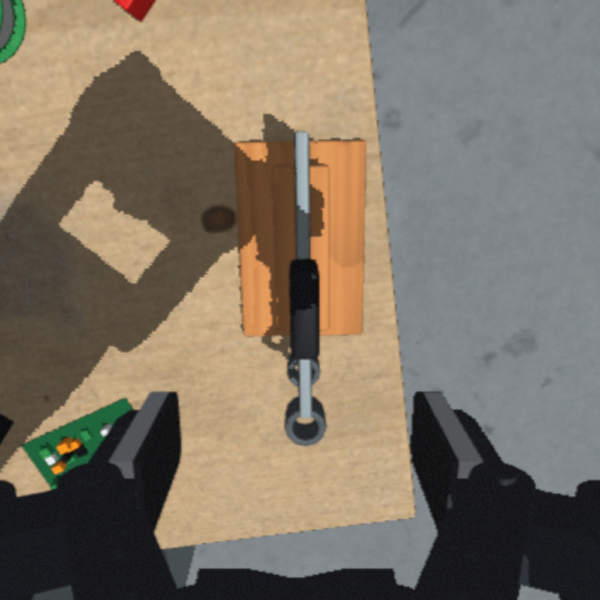

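```bash
python3 - <<'E'
from h import *
p=cap("wrist"); f=lambda x,y:(120+x/1.5,y/1.5)
K=ray(p,f(304.5,421),120)[:2]; E=ray(p,f(302,132),127)[:2]; K2=ray(p,f(304,373),42)[:2]
v=E-K; print("K",K,"Klow",K2,"end",E,"len",np.linalg.norm(v),"ang",np.degrees(np.arctan2(v[1],v[0])))
a=np.arctan2(v[1],v[0]); u=v/np.linalg.norm(v)
for d,z in [(56,127),(56,157),(100,127),(100,157),(78,157),(0,120),(0,42),(160,127),(160,12)]:
    P=K+u*d; q=proj(p,[P[0],P[1],z]); print(d,z,((q-[120,0])*1.5).round())
g=K+u*78; print("grip",g); delta([g[0],g[1],151],a-np.pi/2)
E
```

```text
K [ 411.72472753 -385.3616055 ] Klow [ 406.88788555 -385.58972387] end [ 565.21513362 -406.47844164] len 154.93619826132087 ang -7.833438082300701
56 127 [304. 331.]
56 157 [305. 353.]
100 127 [303. 248.]
100 157 [304. 260.]
78 157 [304. 308.]
0 120 [305. 421.]
0 42 [303. 367.]
160 127 [302. 121.]
160 12 [300. 128.]
grip [ 488.99686799 -395.99251833]
dp [ -3.1 120.8   4.2] roll -0.0139 | jaw deg -98.63 tcp [ 486.5 -391.4  271.8] j6 0.86 F [-0.2 -0.  -0.5] w 0.762
```

```bash
python3 -m crank '[{"dp":[1,20,4],"roll":-0.014,"gripper":60},{"dp":[1,60,4],"roll":-0.014,"gripper":60},{"dp":[1,95,4],"roll":-0.014,"gripper":60},{"dp":[1,112,4],"roll":-0.014,"gripper":60},{"dp":[1,120,4],"roll":-0.014,"gripper":60},{"dp":[1,120,4],"roll":-0.014,"gripper":60},{"dp":[1,120,4],"roll":-0.014,"gripper":150},{"dp":[1,120,4],"roll":-0.014,"gripper":240},{"dp":[1,120,4],"roll":-0.014,"gripper":240},{"dp":[1,120,4],"roll":-0.014,"gripper":240}]' 70
python3 -m crank '[{"dp":[0,0,0],"roll":0,"gripper":240},{"dp":[0,0,0],"roll":0,"gripper":240},{"dp":[0,0,0],"roll":0,"gripper":240},{"dp":[0,0,0],"roll":0,"gripper":240}]'
```

```text
time_s: 22.27
eef_pos: [485.1, -395.7, 153.0]
ee_rot: [0.048, -0.049, -0.705, 0.706]
force: [-0.8, -1.3, -0.7]
grip_width: 0.202
time_s: 22.6
eef_pos: [485.2, -395.6, 153.1]
ee_rot: [0.048, -0.049, -0.705, 0.706]
force: [-0.6, 2.2, 5.7]
grip_width: 0.152
```

```bash
python3 -m crank '[{"dp":[0,-8,0],"roll":0,"gripper":240},{"dp":[0,-16,0],"roll":0,"gripper":240},{"dp":[0,-24,0],"roll":0,"gripper":240},{"dp":[0,-36,0],"roll":0,"gripper":240},{"dp":[0,-50,0],"roll":0,"gripper":240},{"dp":[0,-70,0],"roll":0,"gripper":240},{"dp":[0,-90,0],"roll":0,"gripper":240},{"dp":[0,-90,0],"roll":0,"gripper":240},{"dp":[0,-90,0],"roll":0,"gripper":240}]'
python3 - <<'E'
from h import *
for i in range(2): p=cap("wrist")
d=cap("side"); s=cap("scene"); e,R,st=tool(); delta([e[0],e[1],e[2]],np.radians(-93.15))
im=cv2.cvtColor(p["color"],cv2.COLOR_RGB2BGR)[120:400,200:440]
b=cv2.cvtColor(s["color"],cv2.COLOR_RGB2BGR)[200:340,380:520]
cv2.imwrite("pics/H.png",np.hstack([cv2.resize(im,(480,560),interpolation=2),cv2.resize(b,(300,300)) if 0 else cv2.copyMakeBorder(cv2.resize(b,(300,300),interpolation=2),0,260,0,0,0)]))
E
```

```text
time_s: 23.35
eef_pos: [484.9, -395.6, 242.5]
ee_rot: [0.048, -0.049, -0.705, 0.706]
force: [-0.6, 0.4, -3.3]
grip_width: 0.149
dp [0. 0. 0.] roll -0.0831 | jaw deg -97.91 tcp [ 484.5 -395.1  240.3] j6 0.84 F [ 0.3  0.1 -2.6] w 0.152
```

View pics/H.png

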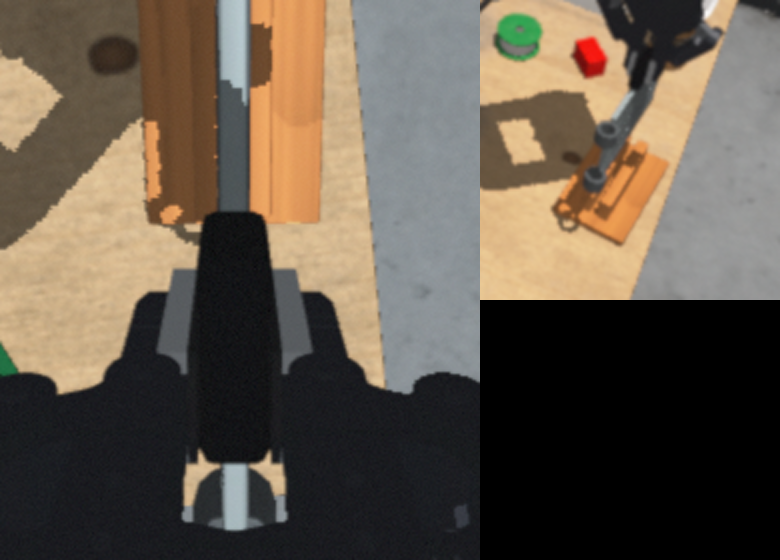

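```bash
python3 - <<'E'
from h import *
p=cap("wrist"); e,R,s=tool()
P=lambda x,h,z=0: proj(p,e+R@np.array([x,-h,z]))   # x tool x, h height over TCP
for x in (-90,-86,-82,-78): print("end",x,P(x,-24.5).round(1))
for x in (-22,22): print("tab",x,P(x,5.5).round(1),P(x,-24.5).round(1))
print("low end",P(-82,-139.5).round(1)); print("ringtop",P(78,-19.5).round(1),P(66,-19.5).round(1))
im=p["color"]
c=int(round(P(-82,-24.5)[0])); print([ (r,im[r,c].tolist()) for r in range(30,100,3)])
for c in (310,316,322):print(c,[ (r,im[r,c].tolist()) for r in range(214,236,2)])
# lateral: leaf columns at row 150, tab columns at row 240
for r in (110,150,200): print(r,[tuple(im[r,c]) for c in range(302,332,2)])
E
```

```text
end -90 [316.6  51.7]
end -86 [316.6  63.2]
end -82 [316.6  74.5]
end -78 [316.6  85.6]
tab -22 [316.6 252.4] [316.7 223.4]
tab 22 [316.6 357.6] [316.7 312.8]
low end [316.8  84.6]
ringtop [316.7 416.7] [316.7 397.4]
[(30, [213, 184, 143]), (33, [212, 185, 145]), (36, [208, 181, 145]), (39, [207, 181, 142]), (42, [213, 185, 149]), (45, [210, 180, 141]), (48, [212, 185, 147]), (51, [217, 190, 154]), (54, [216, 188, 150]), (57, [218, 189, 154]), (60, [213, 186, 149]), (63, [218, 191, 153]), (66, [220, 190, 153]), (69, [219, 190, 152]), (72, [219, 190, 150]), (75, [197, 171, 137]), (78, [164, 179, 183]), (81, [178, 192, 198]), (84, [179, 194, 199]), (87, [177, 194, 198]), (90, [176, 193, 198]), (93, [178, 194, 200]), (96, [177, 194, 199]), (99, [177, 195, 200])]
310 [(214, [67, 73, 73]), (216, [67, 72, 74]), (218, [68, 71, 76]), (220, [64, 70, 72]), (222, [67, 72, 76]), (224, [63, 69, 72]), (226, [24, 23, 25]), (228, [14, 16, 17]), (230, [17, 17, 21]), (232, [14, 11, 16]), (234, [17, 17, 15])]
316 [(214, [78, 85, 88]), (216, [75, 83, 85]), (218, [80, 87, 90]), (220, [78, 84, 88]), (222,
[... 1740 characters left out ...]
.uint8(73), np.uint8(45))]
200 [(np.uint8(101), np.uint8(68), np.uint8(42)), (np.uint8(103), np.uint8(70), np.uint8(43)), (np.uint8(107), np.uint8(74), np.uint8(46)), (np.uint8(74), np.uint8(56), np.uint8(48)), (np.uint8(67), np.uint8(74), np.uint8(76)), (np.uint8(77), np.uint8(84), np.uint8(87)), (np.uint8(77), np.uint8(84), np.uint8(86)), (np.uint8(76), np.uint8(84), np.uint8(87)), (np.uint8(78), np.uint8(84), np.uint8(88)), (np.uint8(78), np.uint8(84), np.uint8(88)), (np.uint8(71), np.uint8(79), np.uint8(81)), (np.uint8(81), np.uint8(67), np.uint8(58)), (np.uint8(225), np.uint8(154), np.uint8(93)), (np.uint8(231), np.uint8(162), np.uint8(97)), (np.uint8(234), np.uint8(162), np.uint8(97))]
```

```bash
cat > tri.py <<'E'
from h import *
from scipy.optimize import least_squares
def tri(obs):
    f=lambda X:np.concatenate([proj(p,X)-px for p,px in obs]); r=least_squares(f,[450,100,50],loss="soft_l1"); return r.x.round(0),f(r.x).round(1)
E
python3 - <<'E'
from tri import *
import types
s=cap("scene");d=cap("side");w=cap("wrist"); e,R,st=tool()
# wrist pose of fix.png: jaw 0, TCP (524.9,130.2,313): camera rigid to tool
Rc=np.array(w["R"]);tc=np.array(w["t"]); Rt=Rc@R; tt=Rc@e+tc
R0=np.array([[0,0,1],[-1,0,0],[0,-1,0.]]); e0=np.array([525,130,313.3])
f=dict(w); f["R"]=Rt@R0.T; f["t"]=tt-f["R"]@e0
S=lambda x,y:(190+x/2.66,120+y/2.66); D=lambda x,y:(220+x/2.4,100+y/2.4)
print("block",tri([(f,(110,55)),(s,S(25,310)),(d,D(405,430))]))
print("blueend",tri([(f,(124,243)),(s,S(172,293)),(d,D(384,292))]))
print("cordcorner",tri([(f,(133,292)),(s,S(228,290)),(d,D(380,268))]))
print("sponge base corners z40", [ray(f,q,30).round() for q in [(160,28),(185,175),(125,178),(92,35)]])
for y in (55,150,243,290): print(ray(f,(120,y),30).round(),ray(f,(120,y),80).round())
E
```

```text
block (array([320., 244.,  50.]), array([ 0.1, -0.1, -1. ,  1.1, -1.1, -1.8]))
blueend (array([350.,  77., 132.]), array([ 0.3,  0.1, -2.4,  0.2,  0.3, -0.7]))
cordcorner (array([359.,  35., 146.]), array([ 0.2,  0. , -8.2,  0.7, -0.3, -2.6]))
sponge base corners z40 [array([365., 271.,  30.]), array([374., 118.,  30.]), array([305., 115.,  30.]), array([294., 265.,  30.])]
[320. 246.  30.] [345. 241.  80.]
[304. 147.  30.] [331. 154.  80.]
[286.  34.  30.] [316.  55.  80.]
[276. -30.  30.] [307.  -1.  80.]
```

```bash
python3 -m crank '[{"dp":[0,-35,0],"roll":0,"gripper":240},{"dp":[0,-70,0],"roll":0,"gripper":240},{"dp":[10,-70,-30],"roll":-0.12,"gripper":240},{"dp":[21,-70,-65],"roll":-0.24,"gripper":240},{"dp":[33,-70,-100],"roll":-0.36,"gripper":240},{"dp":[44,-70,-135],"roll":-0.48,"gripper":240},{"dp":[55,-70,-170],"roll":-0.6,"gripper":240},{"dp":[66,-70,-205],"roll":-0.72,"gripper":240},{"dp":[73,-70,-225],"roll":-0.84,"gripper":240},{"dp":[73,-70,-225],"roll":-0.84,"gripper":240}]'
python3 - <<'E'
from h import *
for i in range(2): p=cap("wrist")
delta([401.3,70.9,310],-.055)
E
```

```text
time_s: 24.58
eef_pos: [442.9, -159.0, 312.4]
ee_rot: [0.247, -0.246, 0.663, -0.663]
force: [-0.1, 0.4, -2.8]
grip_width: 0.148
dp [-118.2    1.9 -205.3] roll -0.814 | jaw deg -49.79 tcp [ 443.5 -162.2  312.1] j6 0.27 F [-0.  -1.  -2.1] w 0.154
```

```bash
python3 -m crank '[{"dp":[-17,0,-29],"roll":-0.116,"gripper":240},{"dp":[-34,0,-58],"roll":-0.232,"gripper":240},{"dp":[-51,0,-88],"roll":-0.348,"gripper":240},{"dp":[-68,0,-117],"roll":-0.464,"gripper":240},{"dp":[-84,0,-146],"roll":-0.58,"gripper":240},{"dp":[-101,0,-175],"roll":-0.7,"gripper":240},{"dp":[-118.2,0,-205.3],"roll":-0.814,"gripper":240},{"dp":[-118.2,0,-205.3],"roll":-0.814,"gripper":240},{"dp":[-118.2,0,-205.3],"roll":-0.814,"gripper":240}]'
python3 - <<'E'
from h import *
for i in range(4): p=cap("wrist")
delta([401.3,70.9,193.5],-.055)
for l,z in [("pintle_low",30),("pintle_high",108),("stop",48),("guard_grip",142)]:
    print(l,[(np.round(q["centre"]).tolist(),ray(p,q["centre"],z)[:2].round(1).tolist(),round(q["confidence"],2)) for q in models.spot_point(p,l)][:3])
save(p,"I.png")
s=cap("scene");d=cap("side")
im=cv2.cvtColor(p["color"],cv2.COLOR_RGB2BGR)
a=lambda q,c:cv2.resize(cv2.cvtColor(q["color"],cv2.COLOR_RGB2BGR)[c[1]:c[3],c[0]:c[2]],(396,300),interpolation=2)
cv2.imwrite("pics/J.png",np.vstack([cv2.resize(im,(792,495))[:300],np.hstack([a(s,(220,120,378,240)),a(d,(260,130,418,250))])]))
E
```

```text
time_s: 25.43
eef_pos: [401.5, 71.0, 311.8]
ee_rot: [-0.486, 0.486, -0.513, 0.514]
force: [-0.1, -0.3, -2.5]
grip_width: 0.147
dp [ -1.5 118.1  -0.4] roll -0.0031 | jaw deg -3.33 tcp [401.7  69.4 311.6] j6 -0.06 F [ 0.4 -0.6 -2.3] w 0.148
pintle_low [([356.0, 231.0], [443.2, -12.8], 0.92)]
pintle_high [([361.0, 258.0], [440.6, -10.7], 0.73)]
stop [([365.0, 111.0], [455.1, 127.2], 0.63)]
guard_grip [([317.0, 286.0], [396.0, -20.0], 0.9)]
```

View pics/J.png

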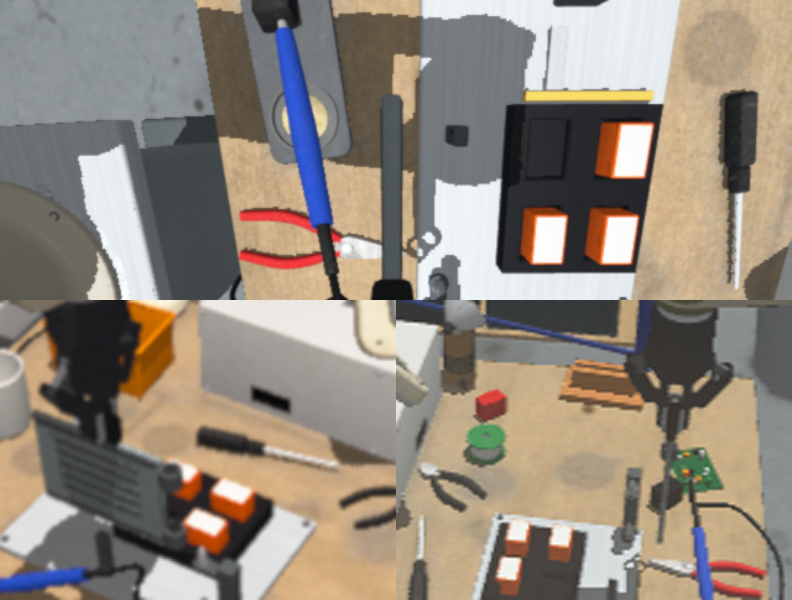

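The image shows the guard hanging upright, about 45 mm in front of the pins and parallel to the front. The iron is left of it, about 40 mm clear of the sheet. Lowering in front.

```bash
python3 -m crank '[{"dp":[-1.1,15,-0.7],"roll":-0.003,"gripper":240},{"dp":[-1.1,40,-0.7],"roll":-0.003,"gripper":240},{"dp":[-1.1,65,-0.7],"roll":-0.003,"gripper":240},{"dp":[-1.1,90,-0.7],"roll":-0.003,"gripper":240},{"dp":[-1.1,108,-0.7],"roll":-0.003,"gripper":240},{"dp":[-1.1,118,-0.7],"roll":-0.003,"gripper":240},{"dp":[-1.1,118,-0.7],"roll":-0.003,"gripper":240},{"dp":[-1.1,118,-0.7],"roll":-0.003,"gripper":240}]'
python3 - <<'E'
from h import *
for i in range(4): p=cap("wrist")
delta([445.8,68.0,193.5],-.055); s=cap("scene"); d=cap("side")
for q,n in ((s,"s"),(d,"d"),(p,"w")):
  for l,z in [("pintle_low",30),("pintle_high",108),("guard_low",65),("stop",48)]:
    print(n,l,[(np.round(r["centre"],1).tolist(),ray(q,r["centre"],z)[:2].round(1).tolist(),round(r["confidence"],2)) for r in models.spot_point(q,l)][:2])
e,R,st=tool()
for h,nm in ((0,"low under"),(98,"top")):
    K=e+R@np.array([78.7,0,0]); K[2]=e[2]-139.5+10+h; print(nm,K.round(1),proj(s,K).round(1),proj(d,K).round(1))
save(s,"K.png",(240,150,340,260),5)
E
```

```text
time_s: 26.6
eef_pos: [400.7, 71.6, 194.0]
ee_rot: [0.487, -0.487, 0.513, -0.513]
force: [-0.1, -0.5, -2.4]
grip_width: 0.15
dp [ 1.3  1.2 45. ] roll 0.003 | jaw deg -2.98 tcp [401.   71.6 194.6] j6 -0.06 F [-0.1  0.4 -2.9] w 0.151
s pintle_low [([300.0, 244.3], [438.8, -10.1], 0.65)]
s pintle_high [([299.6, 225.9], [437.0, -13.1], 0.73)]
s guard_low [([288.9, 245.2], [396.9, -0.6], 0.84)]
s stop [([260.7, 220.4], [453.9, 125.1], 0.69)]
d pintle_low [([354.1, 224.5], [432.3, -4.7], 0.94)]
d pintle_high [([355.7, 205.5], [432.4, -18.4], 0.83), ([306.2, 229.2], [589.7, 117.8], 0.39)]
d guard_low [([365.4, 219.2], [394.8, 1.2], 0.71), ([309.8, 231.8], [581.2, 85.0], 0.3)]
d stop [([345.5, 246.1], [457.5, 122.1], 0.86)]
w pintle_low [([367.6, 281.3], [441.7, -12.9], 0.66), ([317.6, 286.3], [397.1, -15.5], 0.66)]
w pintle_high []
w guard_low []
w stop [([384.2, 116.9], [452.8, 129.5], 0.57)]
low under [396.5  -6.9  64.3] [290.9 246.3] [365.  217.8]
top [396.5  -6.9 162.3] [289. 221.] [367.3 196.4]
```

```bash
python3 -m crank '[{"dp":[1.4,0,10],"roll":0.003,"gripper":240},{"dp":[1.4,0,20],"roll":0.003,"gripper":240},{"dp":[1.4,0,30],"roll":0.003,"gripper":240},{"dp":[1.4,0,38],"roll":0.003,"gripper":240},{"dp":[1.4,0,45],"roll":0.003,"gripper":240},{"dp":[1.4,0,45],"roll":0.003,"gripper":240},{"dp":[1.4,0,45],"roll":0.003,"gripper":240},{"dp":[1.4,0,45],"roll":0.003,"gripper":240}]'
python3 - <<'E'
from h import *
for i in range(4): p=cap("wrist")
delta([445.8,67.8,170],-.055); s=cap("scene"); d=cap("side")
for q,n in ((s,"s"),(d,"d"),(p,"w")):
  for l,z in [("pintle_low",30),("pintle_high",108),("guard_low",65),("stop",48)]:
    print(n,l,[(np.round(r["centre"],1).tolist(),ray(q,r["centre"],z)[:2].round(1).tolist(),round(r["confidence"],2)) for r in models.spot_point(q,l)][:2])
E
```

```text
time_s: 28.17
eef_pos: [445.1, 68.0, 193.7]
ee_rot: [0.486, -0.486, 0.514, -0.513]
force: [-0.8, -0.1, -3.1]
grip_width: 0.151
dp [ 0.2 23.9  0.6] roll 0.0001 | jaw deg -3.14 tcp [445.2  68.  193.9] j6 -0.05 F [ 0.1  0.5 -2.1] w 0.147
s pintle_low [([298.5, 239.4], [452.7, 2.3], 0.76)]
s pintle_high [([298.9, 226.4], [434.6, -12.3], 0.64)]
s guard_low [([300.1, 236.1], [438.7, -11.9], 0.79), ([302.3, 217.2], [504.0, 16.6], 0.23)]
s stop [([261.4, 218.5], [461.2, 127.3], 0.69)]
d pintle_low [([351.5, 225.4], [441.3, 1.0], 0.57)]
d pintle_high [([354.8, 208.9], [434.8, -0.2], 0.6)]
d guard_low [([352.9, 216.8], [438.9, -6.4], 0.68)]
d stop [([344.9, 245.4], [459.6, 119.1], 0.89), ([325.3, 228.0], [531.6, 43.2], 0.71)]
w pintle_low []
w pintle_high [([327.2, 113.3], [454.2, 133.1], 0.21)]
w guard_low [([425.7, 220.2], [524.1, 51.2], 0.35)]
w stop [([326.7, 116.9], [455.3, 128.1], 0.82)]
```

```bash
python3 -m crank '[{"dp":[0,3,0.4],"roll":0,"gripper":240},{"dp":[0,6,0.4],"roll":0,"gripper":240},{"dp":[0,9,0.4],"roll":0,"gripper":240},{"dp":[0,12,0.4],"roll":0,"gripper":240},{"dp":[0,14,0.4],"roll":0,"gripper":240},{"dp":[0,16,0.4],"roll":0,"gripper":240},{"dp":[0,16,0.4],"roll":0,"gripper":240}]'; python3 -c "
from h import *
delta([445.8,67.8,170],-.055);print(tool()[2]['wrist_torque'].round(2))"
```

```text
time_s: 29.65
eef_pos: [445.7, 68.0, 177.4]
ee_rot: [0.486, -0.486, 0.514, -0.513]
force: [0.0, -0.1, -2.7]
grip_width: 0.146
dp [0.2 7.4 0.1] roll 0.0 | jaw deg -3.15 tcp [445.7  68.  177.4] j6 -0.05 F [ 0.  -0.1 -2.7] w 0.146
[ 0.01  0.01 -0.  ]
```

```bash
python3 -m crank '[{"dp":[0,2,0],"roll":0,"gripper":240},{"dp":[0,4,0],"roll":0,"gripper":240},{"dp":[0,6,0],"roll":0,"gripper":240},{"dp":[0,8,0],"roll":0,"gripper":240},{"dp":[0,8,0],"roll":0,"gripper":240}]'; python3 -c "
from h import *
delta([445.8,67.8,160],-.055);print(tool()[2]['wrist_torque'].round(2))"
```

```text
time_s: 30.07
eef_pos: [445.6, 68.0, 169.4]
ee_rot: [0.486, -0.486, 0.514, -0.513]
force: [0.7, 0.7, -2.3]
grip_width: 0.146
dp [0.2 9.4 0.2] roll 0.0001 | jaw deg -3.14 tcp [445.6  68.  169.4] j6 -0.05 F [ 0.7  0.7 -2.3] w 0.146
[0.03 0.06 0.01]
```

```bash
python3 -m crank '[{"dp":[0,3,0],"roll":0,"gripper":240},{"dp":[0,5,0],"roll":0,"gripper":240},{"dp":[0,7,0],"roll":0,"gripper":240},{"dp":[0,8,0],"roll":0,"gripper":240},{"dp":[0,9,0],"roll":0,"gripper":240},{"dp":[0,9,0],"roll":0,"gripper":240}]'; python3 -c "
from h import *
delta([445.8,67.8,160],-.055);print(tool()[2]['wrist_torque'].round(2))"
```

```text
time_s: 30.57
eef_pos: [445.9, 68.0, 160.9]
ee_rot: [-0.486, 0.486, -0.513, 0.514]
force: [-0.4, 0.4, -0.9]
grip_width: 0.151
dp [ 0.2  0.9 -0. ] roll 0.0001 | jaw deg -3.14 tcp [445.9  68.  160.9] j6 -0.05 F [-0.4  0.4 -0.9] w 0.151
[-0.09  0.13 -0.02]
```

```bash
python3 -m crank '[{"dp":[0,1,0],"roll":0,"gripper":240},{"dp":[0,2,0],"roll":0,"gripper":240},{"dp":[0,2,0],"roll":0,"gripper":240}]'
```

```text
time_s: 30.82
eef_pos: [446.3, 68.3, 160.2]
ee_rot: [-0.487, 0.485, -0.513, 0.514]
force: [-3.6, 4.1, 13.8]
grip_width: 0.15
```

```bash
python3 - <<'E'
from h import *
s=cap("scene"); d=cap("side"); p=cap("wrist")
for q,n in ((s,"s"),(d,"d"),(p,"w")):
  for l,z in [("pintle_high",108),("guard_low",30),("guard_grip",150),("stop",48)]:
    print(n,l,[(np.round(r["centre"],1).tolist(),ray(q,r["centre"],z)[:2].round(1).tolist(),round(r["confidence"],2)) for r in models.spot_point(q,l)][:2])
a=lambda q,c:cv2.resize(cv2.cvtColor(q["color"],cv2.COLOR_RGB2BGR)[c[1]:c[3],c[0]:c[2]],(396,396),interpolation=2)
cv2.imwrite("pics/K.png",np.hstack([a(s,(240,170,320,250)),a(d,(310,170,390,250))]))
E
```

```text
s pintle_high [([300.2, 226.2], [436.8, -15.0], 0.61)]
s guard_low [([300.6, 242.6], [445.0, -8.6], 0.63), ([291.5, 200.5], [579.9, 96.1], 0.31)]
s guard_grip [([275.6, 203.4], [446.5, 62.9], 0.91)]
s stop []
d pintle_high [([355.4, 205.0], [433.5, -20.9], 0.77)]
d guard_low [([352.4, 222.3], [438.8, -15.4], 0.75)]
d guard_grip [([353.6, 210.5], [439.6, 55.8], 0.46)]
d stop [([346.7, 246.4], [453.4, 123.1], 0.97)]
w pintle_high []
w guard_low []
w guard_grip [([315.6, 288.7], [445.4, 67.3], 0.68), ([321.5, 117.2], [451.3, 135.4], 0.56)]
w stop [([323.7, 119.1], [453.9, 128.9], 0.85)]
```

```bash
python3 -m crank '[{"dp":[0,-1,0.5],"roll":-0.006,"gripper":240},{"dp":[0,-1,1],"roll":-0.006,"gripper":240},{"dp":[0,-1,1],"roll":-0.006,"gripper":240}]'; python3 -m crank '[{"dp":[0,0,1],"roll":0.013,"gripper":240},{"dp":[0,0,1],"roll":0.013,"gripper":240},{"dp":[0,0,1],"roll":0.013,"gripper":240}]'
```

```text
time_s: 31.82
eef_pos: [446.8, 68.1, 160.4]
ee_rot: [0.488, -0.487, 0.512, -0.512]
force: [-4.2, 2.1, 8.4]
grip_width: 0.146
time_s: 32.07
eef_pos: [447.5, 68.1, 160.4]
ee_rot: [0.484, -0.485, 0.515, -0.515]
force: [-5.5, 3.6, 10.1]
grip_width: 0.149
```

```bash
python3 -m crank '[{"dp":[0,0,0],"roll":0,"gripper":200},{"dp":[0,0,0],"roll":0,"gripper":160},{"dp":[0,0,0],"roll":0,"gripper":130},{"dp":[0,0,0],"roll":0,"gripper":130},{"dp":[0,0,0],"roll":0,"gripper":130},{"dp":[0,0,0],"roll":0,"gripper":130},{"dp":[0,-20,0],"roll":0,"gripper":130},{"dp":[0,-50,0],"roll":0,"gripper":130},{"dp":[0,-90,0],"roll":0,"gripper":130},{"dp":[0,-90,0],"roll":0,"gripper":130}]'
python3 - <<'E'
from h import *
for i in range(2): p=cap("wrist")
s=cap("scene"); d=cap("side"); delta([445.8,68,250],-.055)
for q,n in ((s,"s"),(d,"d"),(p,"w")):
  for l,z in [("pintle_high",108),("guard_low",30),("guard_grip",150)]:
    print(n,l,[(np.round(r["centre"],1).tolist(),ray(q,r["centre"],z)[:2].round(1).tolist(),round(r["confidence"],2)) for r in models.spot_point(q,l)][:2])
im=cv2.cvtColor(p["color"],cv2.COLOR_RGB2BGR)
a=lambda q,c:cv2.resize(cv2.cvtColor(q["color"],cv2.COLOR_RGB2BGR)[c[1]:c[3],c[0]:c[2]],(380,300),interpolation=2)
w=cv2.resize(im[60:400,210:430],(388,600),interpolation=2)
cv2.imwrite("pics/L.png",np.hstack([w,np.vstack([a(s,(235,170,325,241)),a(d,(305,170,395,241))])]))
E
```

```text
time_s: 32.9
eef_pos: [450.1, 67.7, 256.1]
ee_rot: [-0.487, 0.482, -0.512, 0.518]
force: [0.6, -0.1, 0.2]
grip_width: 0.491
dp [-0.  -1.2 -1.6] roll -0.007 | jaw deg -3.55 tcp [447.4  67.9 248.8] j6 -0.05 F [-0.2  0.7 -1.1] w 0.495
s pintle_high [([300.1, 227.9], [431.3, -17.7], 0.76), ([274.4, 200.3], [491.0, 96.7], 0.63)]
s guard_low [([300.8, 244.1], [440.4, -11.7], 0.78), ([288.9, 194.2], [600.5, 116.8], 0.53)]
s guard_grip [([275.2, 201.5], [452.2, 67.5], 0.74)]
d pintle_high []
d guard_low [([305.8, 247.7], [590.0, 126.8], 0.66), ([349.8, 226.3], [447.1, 6.3], 0.64)]
d guard_grip [([352.9, 213.3], [441.4, 69.8], 0.58), ([324.6, 244.5], [521.5, 220.9], 0.51)]
w pintle_high [([313.0, 287.6], [441.9, -9.2], 0.69), ([316.2, 109.9], [453.4, 133.0], 0.65)]
w guard_low [([312.8, 251.7], [441.2, -11.7], 0.81), ([309.9, 247.9], [438.5, -7.3], 0.37)]
w guard_grip [([312.7, 210.4], [447.0, 71.2], 0.97)]
```

View pics/L.png

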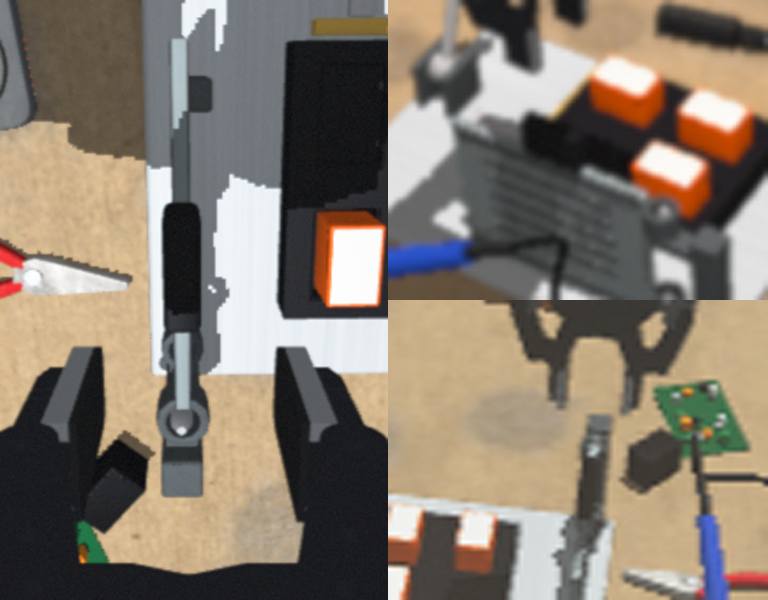

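The last picture shows the upper pin inside the knuckle ring (183,430), the leaf against the stop (190,95), and three relays seated in their nests. On to the lever.

```bash
python3 -m crank '[{"dp":[-87,0,78],"roll":-0.007,"gripper":120},{"dp":[-87,0,78],"roll":-0.007,"gripper":120},{"dp":[-87,0,78],"roll":-0.007,"gripper":120},{"dp":[-163,0,167],"roll":-0.007,"gripper":120},{"dp":[-163,0,167],"roll":-0.007,"gripper":120},{"dp":[-163,0,167],"roll":-0.007,"gripper":120},{"dp":[-163,0,167],"roll":-0.007,"gripper":120},{"dp":[-163,0,167],"roll":-0.007,"gripper":120},{"dp":[-163,0,167],"roll":-0.007,"gripper":120}]'
python3 - <<'E'
from h import *
for i in range(3): p=cap("wrist")
delta([605.3,241.1,163],-.055)
for l,z in [("lever_knob",150),("lever_pivot",42)]:
    print(l,[(np.round(r["centre"],1).tolist(),ray(p,r["centre"],z)[:2].round(1).tolist(),round(r["confidence"],2)) for r in models.spot_point(p,l)][:3])
e,R,s=tool()
hsv=cv2.cvtColor(p["color"],cv2.COLOR_RGB2HSV); m=((hsv[...,2]<60)).astype(np.uint8)
q=proj(p,[605.3,241.1,150]); print("pred",q.round(1))
r=int(q[1]); c=int(q[0]); print("row",[int(v) for v in hsv[r,c-60:c+60:3,2]]); print("col",[int(v) for v in hsv[r-60:min(400,r+60):3,c,2]])
E
```

```text
time_s: 34.3
eef_pos: [624.2, 219.9, 249.5]
ee_rot: [0.486, -0.486, 0.514, -0.513]
force: [0.8, -0.0, 0.7]
grip_width: 0.53
dp [-20.5  87.7 -20. ] roll -0.0007 | jaw deg -3.19 tcp [624.1 219.5 250.7] j6 0.22 F [ 0.2 -0.  -0.5] w 0.527
lever_knob [([283.8, 186.2], [603.9, 240.8], 0.96)]
lever_pivot [([256.3, 159.6], [569.1, 241.7], 0.88)]
pred [285.9 185.7]
row [244, 245, 246, 245, 246, 227, 217, 194, 139, 229, 248, 247, 247, 246, 247, 32, 23, 23, 21, 20, 24, 19, 25, 21, 21, 19, 190, 249, 249, 249, 250, 250, 250, 249, 250, 251, 251, 250, 251, 250]
col [91, 102, 117, 118, 117, 116, 118, 120, 119, 117, 118, 118, 53, 20, 39, 28, 23, 19, 22, 22, 24, 20, 24, 21, 26, 23, 22, 23, 23, 46, 246, 245, 245, 245, 245, 185, 108, 112, 253, 252]
```

```bash
python3 -m crank '[{"dp":[-20.5,0,-20],"roll":0,"gripper":120},{"dp":[-20.5,20,-20],"roll":0,"gripper":120},{"dp":[-20.5,45,-20],"roll":0,"gripper":120},{"dp":[-20.5,65,-20],"roll":0,"gripper":120},{"dp":[-20.5,80,-20],"roll":0,"gripper":120},{"dp":[-20.5,87,-20],"roll":0,"gripper":120},{"dp":[-20.5,87,-20],"roll":0,"gripper":120},{"dp":[-20.5,87,-20],"roll":0,"gripper":150}]' 30
python3 -m crank '[{"dp":[0,0,0],"roll":0,"gripper":170},{"dp":[0,0,0],"roll":0,"gripper":185},{"dp":[0,0,0],"roll":0,"gripper":200},{"dp":[0,0,0],"roll":0,"gripper":220},{"dp":[0,0,0],"roll":0,"gripper":220},{"dp":[0,0,0],"roll":0,"gripper":220}]'
```

```text
time_s: 35.22
eef_pos: [606.0, 241.6, 163.7]
ee_rot: [-0.486, 0.486, -0.513, 0.514]
force: [-0.2, 0.4, 0.1]
grip_width: 0.421
time_s: 35.72
eef_pos: [605.8, 241.9, 164.2]
ee_rot: [-0.486, 0.486, -0.513, 0.514]
force: [-3.9, -0.4, 7.0]
grip_width: 0.246
```

```bash
python3 -m crank '[{"dp":[0,-2.6,-8.2],"roll":0,"gripper":230},{"dp":[0,-4.7,-16.6],"roll":0,"gripper":230},{"dp":[0,-6.1,-25.1],"roll":0,"gripper":230},{"dp":[0,-6.8,-33.7],"roll":0,"gripper":230},{"dp":[0,-6.9,-42.3],"roll":0,"gripper":230},{"dp":[0,-6.4,-50.9],"roll":0,"gripper":230},{"dp":[0,-6.4,-50.9],"roll":0,"gripper":230}]' 45
python3 -c "
from h import *
delta([505.9,246.6,153],-.055)"
```

```text
time_s: 36.3
eef_pos: [558.9, 244.4, 175.0]
ee_rot: [-0.491, 0.481, -0.51, 0.517]
force: [10.2, -3.0, 19.1]
grip_width: 0.24
dp [  0.8  21.  -53.5] roll -0.0001 | jaw deg -3.16 tcp [558.9 244.4 175. ] j6 0.28 F [10.2 -3.  19.1] w 0.24
```

```bash
python3 -m crank '[{"dp":[0,1.2,-8.6],"roll":0,"gripper":230},{"dp":[0,3,-17],"roll":0,"gripper":230},{"dp":[0,5.5,-25.3],"roll":0,"gripper":230},{"dp":[0,8.5,-33.3],"roll":0,"gripper":230},{"dp":[0,12.2,-41.1],"roll":0,"gripper":230},{"dp":[0,15,-47],"roll":0,"gripper":230},{"dp":[0,15,-47],"roll":0,"gripper":230}]'
python3 - <<'E'
from h import *
p=cap("wrist");s=cap("scene");d=cap("side"); delta([505.9,246.6,153],-.055)
for q in (s,d,p): print([(np.round(r["centre"],1).tolist(),ray(q,r["centre"],140)[:2].round(1).tolist(),round(r["confidence"],2)) for r in models.spot_point(q,"lever_knob")][:2])
E
```

```text
time_s: 36.88
eef_pos: [511.1, 247.3, 158.0]
ee_rot: [-0.49, 0.482, -0.511, 0.516]
force: [6.9, -1.4, 13.5]
grip_width: 0.236
dp [ 1.   5.  -5.5] roll -0.0003 | jaw deg -3.17 tcp [511.4 247.3 158.1] j6 0.3 F [ 6.5 -2.5 15. ] w 0.234
[([232.8, 169.1], [521.6, 252.2], 0.69)]
[]
[([312.3, 287.7], [508.7, 242.5], 0.93)]
```

```bash
python3 -m crank '[{"dp":[0,1.5,-3],"roll":0,"gripper":230},{"dp":[0,2.5,-5],"roll":0,"gripper":230},{"dp":[0,3,-6.5],"roll":0,"gripper":230},{"dp":[0,3,-6.5],"roll":0,"gripper":230},{"dp":[0,3,-6.5],"roll":0,"gripper":230}]'
python3 -c "
from h import *
delta([505.9,246.6,153],-.055)"
```

```text
time_s: 37.6
eef_pos: [506.0, 247.6, 154.7]
ee_rot: [-0.49, 0.482, -0.511, 0.517]
force: [13.3, -1.6, 7.9]
grip_width: 0.235
dp [ 1.   1.7 -0.1] roll -0.0002 | jaw deg -3.16 tcp [506.  247.6 154.7] j6 0.3 F [13.3 -1.6  7.9] w 0.235
```

```bash
python3 -m crank '[{"dp":[0,0.5,-1.5],"roll":0,"gripper":230},{"dp":[0,1,-3],"roll":0,"gripper":230},{"dp":[0,1,-3],"roll":0,"gripper":230},{"dp":[0,1,-3],"roll":0,"gripper":230}]'
```

```text
time_s: 37.93
eef_pos: [505.3, 247.6, 154.5]
ee_rot: [-0.492, 0.48, -0.509, 0.518]
force: [23.9, -0.7, 5.6]
grip_width: 0.235
```

```bash
python3 -m crank '[{"dp":[0,-1.5,4],"roll":0,"gripper":230},{"dp":[0,-2.6,7.9],"roll":0,"gripper":230},{"dp":[0,-6.8,15.4],"roll":0,"gripper":230},{"dp":[0,-10.5,23.2],"roll":0,"gripper":230},{"dp":[0,-13.5,31.2],"roll":0,"gripper":230},{"dp":[0,-16,39.5],"roll":0,"gripper":230},{"dp":[0,-17.8,47.9],"roll":0,"gripper":230},{"dp":[0,-19,56.5],"roll":0,"gripper":230}]'
python3 -c "
from h import *
delta([605.3,241.1,163],-.055)"
```

```text
time_s: 38.6
eef_pos: [554.9, 244.4, 169.7]
ee_rot: [0.486, -0.486, 0.514, -0.513]
force: [-5.1, -0.5, 11.0]
grip_width: 0.238
dp [ 0.6  6.6 50.5] roll -0.0 | jaw deg -3.15 tcp [554.9 244.4 169.7] j6 0.28 F [-5.1 -0.5 11. ] w 0.238
```

```bash
python3 -m crank '[{"dp":[0,-0.5,8.6],"roll":0,"gripper":230},{"dp":[0,-0.4,17.2],"roll":0,"gripper":230},{"dp":[0,0.3,25.8],"roll":0,"gripper":230},{"dp":[0,1.7,34.3],"roll":0,"gripper":230},{"dp":[0,3.8,42.7],"roll":0,"gripper":230},{"dp":[0,5,47],"roll":0,"gripper":230},{"dp":[0,6.4,50.9],"roll":0,"gripper":230},{"dp":[0,6.4,50.9],"roll":0,"gripper":230},{"dp":[0,6.4,50.9],"roll":0,"gripper":230}]'
python3 -c "
from h import *
delta([605.3,241.1,163],-.055)"
```

```text
time_s: 39.35
eef_pos: [605.4, 241.8, 163.4]
ee_rot: [0.486, -0.486, 0.514, -0.513]
force: [-3.0, -1.0, 5.9]
grip_width: 0.236
dp [ 0.7  0.4 -0.1] roll 0.0 | jaw deg -3.15 tcp [605.4 241.8 163.4] j6 0.26 F [-3.  -1.   5.9] w 0.236
```

Back at rest, in the same pose as when gripped. Release gently, rise straight up and check.

```bash
python3 -m crank '[{"dp":[0,0,0.5],"roll":0,"gripper":200},{"dp":[0,0,0.5],"roll":0,"gripper":180},{"dp":[0,0,0.5],"roll":0,"gripper":160},{"dp":[0,0,0.5],"roll":0,"gripper":130},{"dp":[0,0,0.5],"roll":0,"gripper":130},{"dp":[0,0,0.5],"roll":0,"gripper":120},{"dp":[0,-20,0.5],"roll":0,"gripper":120},{"dp":[0,-50,0.5],"roll":0,"gripper":120},{"dp":[0,-90,0.5],"roll":0,"gripper":120},{"dp":[0,-120,0.5],"roll":0,"gripper":120}]'
python3 -m crank '[{"dp":[40,-20,-25],"roll":0,"gripper":120},{"dp":[80,-40,-50],"roll":0,"gripper":120},{"dp":[110,-40,-75],"roll":0,"gripper":120},{"dp":[110,-40,-75],"roll":0,"gripper":120}]'
python3 - <<'E'
from h import *
for i in range(2): p=cap("wrist")
s=cap("scene"); d=cap("side"); delta([540,130,313])
for l,z in [("lever_knob",150),("guard_grip",150),("guard_low",30),("stop",48),("relay_0",30),("pintle_high",108)]:
  for q,n in ((p,"w"),(s,"s"),(d,"d")):
    print(n,l,[(ray(q,r["centre"],z)[:2].round(1).tolist(),round(r["confidence"],2)) for r in models.spot_point(q,l) if r["confidence"]>.4][:5])
for q in (s,d): print([np.round(models.spot_in(q,l)[0]["extent"]).tolist() for l in ("mug_white","solder_reel")])
m=cv2.inRange(cv2.cvtColor(p["color"],cv2.COLOR_RGB2HSV),(3,150,60),(16,255,255)); n,lab,st,_=cv2.connectedComponentsWithStats(m)
for i in range(1,n):
    if st[i,4]>60:
        l,t,w,h,a=st[i]; print(st[i],[ray(p,x,65)[:2].round(1).tolist() for x in [(l,t),(l+w,t+h)]])
E
```

```text
time_s: 40.18
eef_pos: [606.3, 241.7, 285.7]
ee_rot: [-0.487, 0.485, -0.513, 0.514]
force: [0.6, -0.1, 0.7]
grip_width: 0.532
time_s: 40.52
eef_pos: [523.3, 133.5, 324.5]
ee_rot: [-0.486, 0.485, -0.513, 0.515]
force: [0.2, -0.1, 0.4]
grip_width: 0.528
dp [ 5.3 10.  14.8] roll None | jaw deg -3.18 tcp [525.5 136.1 323. ] j6 0.09 F [-0.8  1.8  0.4] w 0.527
w lever_knob [([604.2, 238.2], 0.89)]
s lever_knob [([614.9, 237.0], 0.52), ([419.5, -5.4], 0.48)]
d lever_knob [([596.0, 241.6], 0.52)]
w guard_grip [([447.0, 71.2], 0.88)]
s guard_grip [([437.7, -9.8], 0.69), ([446.3, 63.1], 0.6)]
d guard_grip [([451.2, 69.0], 0.76), ([635.3, -37.1], 0.59)]
w guard_low [([435.8, -8.8], 0.88), ([531.6, 36.1], 0.42)]
s guard_low [([429.0, -11.7], 0.68)]
d guard_low [([445.8, -12.0], 0.51)]
w stop [([456.4, 130.1], 0.74), ([445.8, -0.4], 0.62)]
s stop [([447.7, 124.3], 0.61)]
d stop [([456.4, 128.9], 0.59), ([567.6, 249.7], 0.57), ([519.0, 117.3], 0.46)]
w relay_0 [([600.1, 34.0], 0.83), ([596.0, 112.8], 0.72), ([536.4, 36.2], 0.63)]
s relay_0 [([368.1, -134.8], 0.78), ([601.4, 111.0], 0.75), ([608.6, 33.7], 0.62), ([536.7, 34.3], 0.58), ([646.0, -316.2], 0.53)]
d relay_0 [([698.4, -260.3], 0.64), ([589.0, 47.5], 0.57), ([393.2, -83.1], 0.48), ([594.9, 117.0], 0.46), ([531.0, 24.3], 0.44)]
w pintle_high []
s pintle_high [([430.6, -9.1], 0.9), ([394.1, -37.1], 0.6)]
d pintle_high [([442.2, -3.5], 0.61)]
[[216.0, 156.0, 35.0, 36.0], [282.0, 202.0, 130.0, 113.0]]
[[286.0, 310.0, 38.0, 39.0], [298.0, 186.0, 12.0, 16.0]]
[ 514    0  126   37 1532] [[718.5, 283.8], [844.1, 244.7]]
[560   0  25  20  71] [[761.9, 281.4], [788.3, 262.8]]
[ 561    0   79   26 1107] [[762.9, 281.3], [842.1, 254.5]]
[369 162  32  45 477] [[579.5, 137.5], [614.2, 85.1]]
[318 223  26  44 363] [[521.2, 71.7], [548.5, 15.4]]
[367 223  31  43 433] [[576.2, 68.5], [611.5, 13.1]]
```

```bash
python3 -c "
from h import *
print(ctrl.finish_job())"
```

```text
the job is handed in; nothing more can be done
None
```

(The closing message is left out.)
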